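# Change over the block heater and put its blocks away

### The job

Change the block heater over to the two-bore block: lift out the six-bore block, work the two-bore block down into the hexagonal well until it is fully home, and only then swing the heater's lever all the way over to on. Put the six-bore block and every other block on the bench away, upright and flat on the floor of its own storage slot, the one whose label shows that block's bores as dots (a plain label is for the solid block). Leave the vials and beakers standing where they are.

Things in the scene. Friction and masses are not known exactly. Their poses are not given: they have to be found in the camera images.
- fin_one (a point): Loose aluminium hexagonal block, 30 mm high, 40 mm across flats, one 13 mm bore, on one side of the fin only; on its top a central upright lifting fin 12 mm thick, 28 long, 30 tall. 126 g. Point: the fin's centre, 15 mm above the hexagon's top, 45 above the underside; x along the fin, y across it; two flats face +x and -x. Starts on the bench, or absent.
- fin_two (a point): Loose aluminium hexagonal block, 40 mm high, 40 mm across flats, two 13 mm bores, one each side of the fin; on its top a central upright lifting fin 12 mm thick, 28 long, 30 tall. 161 g. Point: the fin's centre, 15 mm above the hexagon's top, 55 above the underside; x along the fin, y across it; two flats face +x and -x. Starts on the bench; belongs in the well.
- fin_three (a point): Loose aluminium hexagonal block, 34 mm high, 40 mm across flats, three 9 mm bores, two on one side of the fin and one on the other; on its top a central upright lifting fin 12 mm thick, 28 long, 30 tall. 140 g. Point: the fin's centre, 15 mm above the hexagon's top, 49 above the underside; x along the fin, y across it; two flats face +x and -x. Starts on the bench, or absent.
- fin_four (a point): Loose aluminium hexagonal block, 28 mm high, 40 mm across flats, four 9 mm bores, two each side of the fin; on its top a central upright lifting fin 12 mm thick, 28 long, 30 tall. 119 g. Point: the fin's centre, 15 mm above the hexagon's top, 43 above the underside; x along the fin, y across it; two flats face +x and -x. Starts on the bench, or absent.
- fin_six (a point): Loose aluminium hexagonal block, 36 mm high, 40 mm across flats, six 7 mm bores, three each side of the fin; on its top a central upright lifting fin 12 mm thick, 28 long, 30 tall. 147 g. Point: the fin's centre, 15 mm above the hexagon's top, 51 above the underside; x along the fin, y across it; two flats face +x and -x. Starts in the heater well.
- fin_blank (a point): Loose aluminium hexagonal block, 26 mm high, 40 mm across flats, no bores at all (solid); on its top a central upright lifting fin 12 mm thick, 28 long, 30 tall. 112 g. Point: the fin's centre, 15 mm above the hexagon's top, 41 above the underside; x along the fin, y across it; two flats face +x and -x. Starts on the bench, or absent.
- slot_one: Slot of the block with one bore: fixed square white tray, 66 mm outside, 56 inside, rim 14 and dark rubber floor 4 mm above the origin (centre of its underside). Label: flat 44 x 60 mm white plate, 6 mm high, on its +x side, with one large black dot off to one side. A block fits at any yaw.
- slot_two: Slot of the block with two bores: fixed square white tray, 66 mm outside, 56 inside, rim 14 and dark rubber floor 4 mm above the origin (centre of its underside). Label: flat 44 x 60 mm white plate, 6 mm high, on its +x side, with two large black dots. A block fits at any yaw. Stays empty.
- slot_three: Slot of the block with three bores: fixed square white tray, 66 mm outside, 56 inside, rim 14 and dark rubber floor 4 mm above the origin (centre of its underside). Label: flat 44 x 60 mm white plate, 6 mm high, on its +x side, with three black dots. A block fits at any yaw.
- slot_four: Slot of the block with four bores: fixed square white tray, 66 mm outside, 56 inside, rim 14 and dark rubber floor 4 mm above the origin (centre of its underside). Label: flat 44 x 60 mm white plate, 6 mm high, on its +x side, with four black dots. A block fits at any yaw.
- slot_six: Slot of the block with six bores: fixed square white tray, 66 mm outside, 56 inside, rim 14 and dark rubber floor 4 mm above the origin (centre of its underside). Label: flat 44 x 60 mm white plate, 6 mm high, on its +x side, with six small black dots. A block fits at any yaw.
- slot_blank: Slot of the block with no bores: fixed square white tray, 66 mm outside, 56 inside, rim 14 and dark rubber floor 4 mm above the origin (centre of its underside). Label: flat 44 x 60 mm white plate, 6 mm high, on its +x side, with no dots (plain white). A block fits at any yaw.
- well (a point): Centre of the floor of the heater's well: a steel hexagonal collar on the left (+y) of the white heater's deck, 43 mm across flats inside (1.5 mm play each side of a block), 22 deep, wall 8. z up, x, y the heater's; two flats of the well face +x and -x, so a block enters when its x axis is turned from the well's by a multiple of 60 degrees (within about 3).
- switch_tip (a point): Centre of the black 26 mm ball on the tip of the heater's on/off lever, right (-y) of the well by 92 mm. Moves with the lever, in the heater's x-z plane (the heater's axes are those of point well), 60 mm from the pivot; the housing's top is about 13 mm above the pivot. At angle 0 the ball is 34 mm to the -x side of the pivot and 50 mm above it.
- switch (a joint): Angle of the heater's lever, rad: 0 = off (leaning to the heater's -x), 0.6 = upright, 1.2 = fully on (leaning to +x); end stops at 0 and 1.2. It stays where it is left; about 1 N at the ball moves it.
- vial_a: Bystander, not to be disturbed: clear capped vial, 24 mm wide, 46 mm tall, standing on the bench. Origin at the centre of its underside.
- vial_b: Bystander, not to be disturbed: clear capped vial, 24 mm wide, 46 mm tall, standing on the bench. Origin at the centre of its underside.
- vial_c: Bystander, not to be disturbed: clear capped vial, 30 mm wide, 70 mm tall, standing on the bench. Origin at the centre of its underside.
- beaker: Bystander, not to be disturbed: glass beaker, 68 mm wide, 85 mm tall, standing on the bench. Origin at the centre of its underside.
- beaker_b: Bystander, not to be disturbed: glass beaker, 52 mm wide, 65 mm tall, standing on the bench. Origin at the centre of its underside.
Not all that is in view belongs to the job. What is shaped like the part that bears well but blue is not meant. Leave any green look-alike of the part that bears fin_one alone.

How it is judged:
By the outcome, as a careful person would: the job done as asked, in the order asked, and still so for the second after the job is handed in, with the robot touching nothing.
Of block_one, block_three, block_four, block_blank only 2 to 4 are there at a start; the rules pass over those that are not, and their reading is None.
At some moment in a run one of block_one, block_three, block_four, block_blank, block_two may be knocked a few centimetres aside while the robot is not near it.
It also fails if it takes over 210 s, if anything falls off the work surface, if the arm or the gripper's body presses on something with over 40 N, if the wrist force passes 120 N, or if a joint passes its speed limit or range.

### The arm

A 6-joint arm with a two-finger parallel gripper is mounted at the origin on the work surface. World frame = base frame: x ahead of the robot, y to its left, z up, the work surface at z = 0. Lengths are in mm, angles in rad, forces in N, time in s.
With the tool pointing down it reaches from about 350 to 950 mm from the base axis. Payload 17.4 kg.
Tool frame: the origin (TCP) lies on the front face of the gripper's body, between the roots of the fingers; the fingertips stand 84 mm ahead of it and the grasp point (between the pads) lies 65 mm ahead of it; z points along the fingers, x is the direction in which the jaws open and shut, and the axes are right-handed (so a half turn about z gives the same grasp; the last joint's range is limited). The gripper opens to 93 mm and grips with 3 to 60 N. Pads are 15 mm wide; open, the fingers measure 128 mm over their backs; the gripper's body (75 mm by 188 mm) begins 65 mm behind the grasp point.
Start: joints at [1.18, 0.116, 1.442, -0, 1.584, -0.038], TCP at [233.239, 633.429, 302.746] pointing down, gripper open.
Joint ranges: [-2.83, 2.83], [-0.83, 2.19], [0.07, 2.5], [-1.14, 4.28], [0.01, 3], [-2.97, 2.97]. Speed limits (rad/s): [1.89, 1.89, 2.22, 3.14, 3.14, 3.14].

### API

Orientations are given as a unit quaternion [w, x, y, z].
In Python, from plant import sensors, cams, ctrl, nets gives the robot as it stands.
- The arm moves only by the tool move_arm, never from a script. Its argument "deltas" is a list of rows, each a list of 3 entries, a list of its own where there are three numbers: the opening, from 0 (shut) to 1 (fully open), then the shift along the tool's x, y, z in mm, then the turn about the tool's z in degrees. In form: [[gripper, [tx, ty, tz], roll], ...]. A call has 1 to 10 rows; each row is the pose to reach, as a shift and turn from the pose commanded when the call began, along the tool's axes at that moment; what a row does not reach only later rows make up. A row lasts 1/12 s, in which the tool goes at most 41.7 mm and 7.16 degrees, less where a joint would pass 70% of its speed; a pose out of reach is approached as far as the arm can. A call with a gripper value outside its range is refused whole. The fingers move at their own pace and stop on an object; "force" is the grip in N (left out, the last holds). Time passes only in rows, so rows that repeat a pose let the fingers close. It gives the time, the measured TCP pose, the force and the opening at its end, in the units of the state.
- sensors.sense(): the state, without advancing time (a new reading comes with each control period).
- cams.capture(name): name is "scene" or "top" or "wrist"; returns a dict with "image" (384x512x3 uint8, red, green, blue), "range_z" (384x512 float32, mm along the optical axis (not along the pixel's ray), 0 where there is no reading), "intrinsics" (3x3 intrinsics, pixels), "T" (4x4, takes a point from camera to world coordinates). Camera axes: x right, y up, looking along -z (the intrinsics and any distortion apply to the point x, -y, -z); pixel columns grow to the right and rows downward; lengths in mm; the calibration is good to about 2 mm. A picture is of the moment at which its call begins.
- ctrl.job_done(): hands the job in, once; it reports no verdict.
Trained networks look in the newest picture that a camera, given by its name, has taken for a name from the list of things; names that differ only in an ending like _2 or _b are one class to them, and where a whole thing is asked for, a point or a joint stands for the part that bears it (a point fixed in the world has none). Each returns a list of dicts, best first, with "confidence" (0 to 1); they miss things now and then, are a little off and sometimes report something else, mostly with a low value. They report only what shows in the picture. A call takes as long as a camera call. They do not tell look-alikes from the thing itself.
- nets.recognise(camera, target): "extent" ([left, top, width, height] in pixels, round what is visible of it).
The state is a dict: "time_s": time; "joint_positions": joint angles; "qvel": joint speeds; "tau": joint torques, N m; "eef_pos": TCP position; "tool_rot": TCP orientation; "force": force on the tool from outside, world axes, zero at the start; "moment": the same for the moment, N m; "opening": finger opening in mm.
Only numpy, scipy, OpenCV 4.12 (cv2) and the standard library are available. Lean on these libraries where they do the work, as an engineer would, in place of code of your own. Each camera call takes 0.05 s, during which the arm holds its last target.

## Working session

There is one attempt and no reset: what is moved stays moved. The work goes in short steps, Python scripts to look and compute and a tool call to move; the robot and the scene stay as the last step left them, time stands still between calls to the robot, and variables do not carry over. Pictures are saved under pics/ and viewed, and the job is handed in when it is done.

Besides the shell and the picture viewer there is one more tool, called after "Call:" as name(argument=value, ...) on one line, values as JSON. move_arm: Moves the arm, as the interface text tells. Its arguments: {"type":"object","properties":{"deltas":{"type":"array"},"force":{"type":"number"}},"required":["deltas"]}

```bash
mkdir -p pics; ls; cat > h.py <<'E'
import numpy as np, cv2
from plant import sensors, cams, ctrl, nets
def cap(n,f=None):
    c=cams.capture(n)
    if f: cv2.imwrite('pics/'+f,c['image'][:,:,::-1])
    return c
def w(c,u,v,z=None):
    K=c['intrinsics'];T=c['T']
    d=np.array([(u-K[0,2])/K[0,0],-(v-K[1,2])/K[1,1],-1.])
    if z is None:
        r=c['range_z'][int(round(v)),int(round(u))]
        return (T[:3,:3]@(d*r)+T[:3,3])
    D=T[:3,:3]@d;o=T[:3,3]
    return o+D*(z-o[2])/D[2]
def cloud(c):
    K=c['intrinsics'];T=c['T'];r=c['range_z']
    v,u=np.mgrid[0:384,0:512]
    P=np.stack([(u-K[0,2])/K[0,0]*r,-(v-K[1,2])/K[1,1]*r,-r],-1)
    return P@T[:3,:3].T+T[:3,3]
E
python3 - <<'E'
from h import *
np.set_printoptions(precision=3,suppress=True)
for n in ['top','scene','wrist']:
    c=cap(n,n+'0.png'); print(n,c['intrinsics'].tolist(),c['T'].tolist())
    np.savez('pics/'+n+'0.npz',**c)
print(sensors.sense())
for t in ['fin_two','fin_six','slot_one','slot_six','well','switch_tip','vial_a','beaker','fin_one','fin_three','fin_four','fin_blank']:
    print(t,[(d['confidence'],d['extent']) for d in nets.recognise('top',t)][:6])
E
```

```text
pics
top [[463.34584709472136, 0.0, 254.80321812072756], [0.0, 463.34584709472136, 190.15939007076904], [0.0, 0.0, 1.0]] [[0.014818754363824335, 0.9912901929185348, -0.13085930590767508, 324.2848383745171], [-0.999889848351866, 0.014800464438821936, -0.001112391692393702, -31.361586085487648], [0.0008340755282215203, 0.13086137579870163, 0.9914003251169954, 1504.3567635038364], [0.0, 0.0, 0.0, 1.0]]
scene [[406.5749423184799, 0.0, 254.8886277387215], [0.0, 406.5749423184799, 188.2876636502065], [0.0, 0.0, 1.0]] [[-0.7168630348241881, -0.3939834217037329, 0.5752255668216367, 1170.0538150693076], [0.6971562773676175, -0.41567117615537835, 0.5841152268521427, 663.1558312743837], [0.00897297217093459, 0.819752729020296, 0.5726473164472148, 747.6513774769369], [0.0, 0.0, 0.0, 1.0]]
wrist [[264.57613444148905, 0.0, 258.9167985699754], [0.0, 264.57613444148905, 192.47988903257095], [0.0, 0.0, 1.0]] [[0.3440156888281059, -0.9078324209979706, -0.23977802490029299, 167.14989355456316], [0.938962802706172, 0.3322189776648458, 0.08932752103071755, 658.2213877433286], [-0.0014356093801921625, -0.
[... 682 characters left out ...]
5, 30.3])]
slot_six [(0.59, [166.7, 179.9, 17.0, 34.7])]
well [(0.69, [323.0, 175.5, 64.9, 61.0]), (0.57, [233.9, 212.3, 13.2, 12.0]), (0.56, [308.5, 257.3, 68.8, 61.7])]
switch_tip [(0.59, [373.9, 208.7, 8.4, 15.7]), (0.44, [363.7, 297.7, 7.0, 10.0])]
vial_a [(0.65, [165.9, 145.3, 21.7, 31.3]), (0.61, [259.6, 207.9, 12.9, 14.0]), (0.45, [262.9, 149.0, 7.0, 8.6]), (0.32, [280.8, 153.8, 13.5, 14.1])]
beaker [(0.82, [274.8, 105.3, 22.8, 26.1]), (0.68, [196.7, 95.9, 16.0, 18.3])]
fin_one [(0.42, [232.4, 213.2, 14.7, 8.9])]
fin_three [(0.54, [229.0, 151.7, 14.2, 12.9])]
fin_four [(0.58, [166.5, 181.6, 19.7, 36.9]), (0.51, [279.9, 155.0, 15.0, 11.2])]
fin_blank [(0.5, [256.3, 174.7, 10.2, 17.4])]
```

```bash
python3 - <<'E'
import cv2
a=cv2.imread('pics/top0.png')[85:325,110:400]
a=cv2.resize(a,(0,0),fx=2.5,fy=2.5,interpolation=cv2.INTER_CUBIC);cv2.imwrite('pics/top0z.png',a)
a=cv2.imread('pics/scene0.png');cv2.imwrite('pics/scene0z.png',cv2.resize(a,(768,576),interpolation=cv2.INTER_CUBIC))
E
```

```text
(no output)
```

View pics/top0z.png

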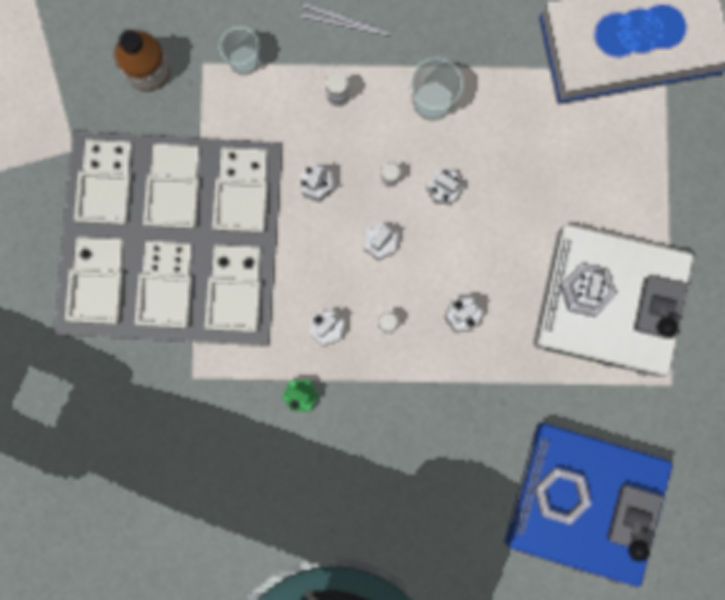

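View pics/scene0z.png

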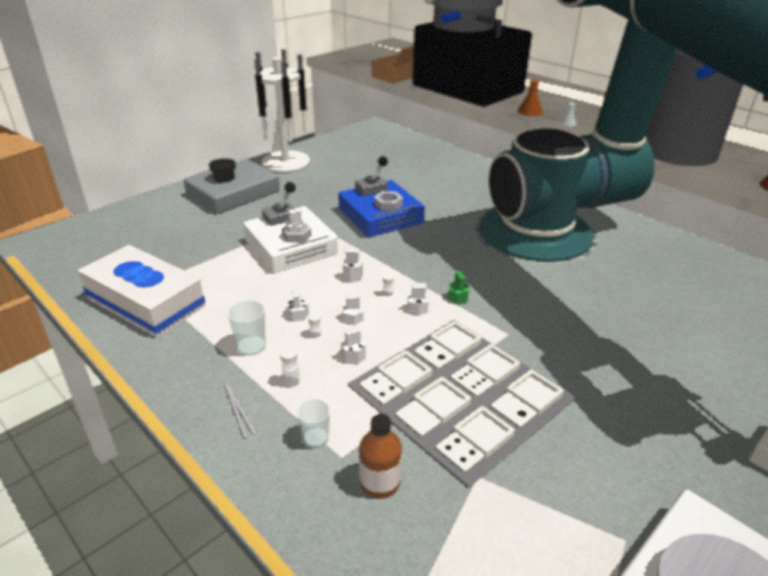

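View pics/wrist0.png

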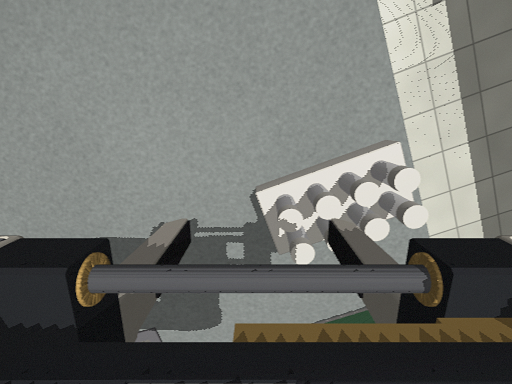

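Seen in the top view (zoomed): three-bore block at (317,182), four at (447,187), a solid or one-bore block at (382,240), one-bore at (328,325), two-bore at (465,313). The six-bore block is in the white heater at (590,290), and the lever is off at (668,325). Slots: top row is four/blank/three, bottom row is one/six/two. Next, measure.

```bash
cat >> h.py <<'E'
def fins(c,lo,hi,xr=(300,1000),yr=(-500,450),minn=6):
    P=cloud(c); m=(P[...,2]>lo)&(P[...,2]<hi)&(c['range_z']>0)&(P[...,0]>xr[0])&(P[...,0]<xr[1])&(P[...,1]>yr[0])&(P[...,1]<yr[1])
    n,l,s,ce=cv2.connectedComponentsWithStats(m.astype(np.uint8),connectivity=8)
    for i in range(1,n):
        if s[i,4]<minn: continue
        q=P[l==i]; (cx,cy),(a,b),th=cv2.minAreaRect(q[:,:2].astype(np.float32))
        if a<b: a,b,th=b,a,th+90
        print('px',ce[i].round(1),'n',s[i,4],'mean',q.mean(0).round(1),'rect',round(cx,1),round(cy,1),round(a,1),round(b,1),'yaw',round((th+90)%180-90,1),'zmax',q[:,2].max().round(1))
E
python3 - <<'E'
from h import *
c=dict(np.load('pics/top0.npz'));w_=np.load('pics/wrist0.npz')
print('bench fins');fins(c,48,75)
print('high');fins(c,75,200)
P=cloud(c)
print('table z',P[250,200],P[190,300])
# slots: zoom px -> full
for n,(u,v) in dict(four=(102,198),blank=(170,203),three=(240,205),one=(95,297),six=(163,299),two=(233,303)).items():
    U,V=110+u/2.5,85+v/2.5; print(n,w(c,U,V,5).round(1),P[int(V),int(U)].round(1))
for n,(u,v) in dict(well=(590,290),ball=(668,325)).items():
    U,V=110+u/2.5,85+v/2.5; print(n,P[int(V),int(U)].round(1))
# wrist cam in tool
from scipy.spatial.transform import Rotation as R
q=[0,.82,.572,0];Rt=R.from_quat(q[1:]+q[:1]).as_matrix();T=w_['T']
print(Rt);print(Rt.T@(T[:3,3]-[233.2,633.36,302.2]));print(Rt.T@T[:3,:3])
E
```

```text
bench fins
px [364.8  98.6] n 2415 mean [ 815.4 -378.2   69.4] rect 818.9 -379.5 221.8 123.6 yaw -78.5 zmax 75.0
px [204.9 102.9] n 94 mean [796.3 135.3  60. ] rect 794.2 134.4 51.2 48.8 yaw 19.4 zmax 69.9
px [168.7 113.3] n 61 mean [759.3 250.3  61.8] rect 762.0 253.2 59.8 29.7 yaw -62.0 zmax 74.7
px [284.8 114.1] n 69 mean [ 762.6 -122.5   61.4] rect 757.8 -122.5 58.7 31.2 yaw 73.5 zmax 74.1
px [244.  118.5] n 68 mean [744.    8.2  68. ] rect 745.7 8.3 27.1 25.9 yaw 1.4 zmax 74.9
px [282.2 128.6] n 19 mean [ 714.4 -114.3   62.4] rect 715.2 -113.8 47.9 10.8 yaw 80.5 zmax 74.7
px [235.4 155.6] n 40 mean [624.   33.6  62.4] rect 624.0 33.9 28.1 12.0 yaw -19.3 zmax 71.6
px [264.7 154.3] n 10 mean [632.3 -59.7  50.5] rect 632.4 -59.6 17.4 6.6 yaw 15.0 zmax 53.6
px [287.9 157.4] n 38 mean [ 622.2 -133.6   56.3] rect 622.9 -134.3 27.0 13.5 yaw 64.3 zmax 64.9
px [261.7 179.7] n 33 mean [549.3 -51.1  55.7] rect 549.4 -51.1 26.9 11.8 yaw -31.3 zmax 60.6
px [354.6 204.6] n 1721 mean [ 474.8 -344.2   54.4] rect 475.4 -348.4 169.7 158.8 yaw 77.3 zmax 75.0
px [374.8 202.7] n 6 mean [ 479.7 -403.
[... 1112 characters left out ...]
139.8
table z [325.90186326 144.0995971   -1.92115372] [ 526.21806243 -178.14063764   -4.70838356]
four [603.2 313.5   5. ] [601.7 313.6  16.2]
blank [597.8 223.8   5. ] [598.  223.4   7.9]
three [596.5 131.8   5. ] [595.1 130.9  13.1]
one [472.3 316.8   5. ] [474.3 315.6  10.6]
six [471.  228.3   5. ] [472.9 228.9   5.7]
two [467.1 137.2   5. ] [467.  136.9  13.1]
well [ 478.7 -305.2  115.7]
ball [ 436.4 -393.1  133.6]
[[ 0.34535967  0.9384704   0.        ]
 [ 0.9384704  -0.34535967  0.        ]
 [ 0.          0.         -1.        ]]
[  0.52063365 -70.57219072 -81.84618081]
[[ 0.99999795 -0.00175103  0.00102158]
 [-0.00143134 -0.96670889 -0.2558747 ]
 [ 0.00143561  0.25587271 -0.96670941]]
```

```bash
cat >> h.py <<'E'
from scipy.spatial.transform import Rotation as R
def go(x=None,y=None,z=None,a=None):
    s=sensors.sense(); q=s['tool_rot']; Rt=R.from_quat([q[1],q[2],q[3],q[0]]).as_matrix(); p=s['eef_pos']
    ca=np.degrees(np.arctan2(Rt[1,0],Rt[0,0]))
    t=np.array([p[i] if v is None else v for i,v in enumerate((x,y,z))])
    d=Rt.T@(t-p); r=0 if a is None else -((a-ca+180)%360-180)
    n=max(np.linalg.norm(d)/41.7,abs(r)/7.16)
    print('t',round(s['time_s'],2),'pos',p.round(1),'a',round(ca,1),'tilt',np.degrees(np.arccos(-Rt[2,2])).round(2),'F',s['force'].round(1),'op',round(s['opening'],1),'j6',round(s['joint_positions'][5],2),'\n  shift',d.round(1).tolist(),'roll',round(r,1),'rows',round(n,1))
E
python3 -c "
from h import *
go(475,-280,300,17)"
```

```text
t 0.75 pos [233.2 633.4 302.8] a 69.8 tilt 0.0 F [-0.   0.1  0.3] op 93.1 j6 -0.04 
  shift [-773.6, 542.5, 2.8] roll 52.8 rows 22.7
```

Call:
move_arm(deltas=[[1,[-774,542,0],0],[1,[-774,542,0],0],[1,[-774,542,0],0],[1,[-774,542,0],0],[1,[-774,542,0],0],[1,[-774,542,0],0],[1,[-774,542,0],0],[1,[-774,542,0],0],[1,[-774,542,0],0],[1,[-774,542,0],0]])

```text
time_s: 1.58
eef_pos: [339.3, 228.7, 303.0]
tool_rot: [0.0, 0.82, 0.572, 0.0]
force: [0.4, -0.1, -0.1]
opening: 93.1
```

```bash
python3 -c "
from h import *
go(475,-280,300,17)"
```

```text
t 1.58 pos [339.3 228.7 303. ] a 69.8 tilt 0.05 F [ 0.4 -0.1 -0.1] op 93.1 j6 -0.69 
  shift [-430.7, 302.8, 2.8] roll 52.8 rows 12.6
```

Call:
move_arm(deltas=[[1,[-430,303,0],53],[1,[-430,303,0],53],[1,[-430,303,0],53],[1,[-430,303,0],53],[1,[-430,303,0],53],[1,[-430,303,0],53],[1,[-430,303,0],53],[1,[-430,303,0],53],[1,[-430,303,0],53],[1,[-430,303,0],53]])

```text
time_s: 2.42
eef_pos: [447.0, -174.4, 303.0]
tool_rot: [0.0, 0.989, 0.145, 0.0]
force: [0.6, 0.6, 0.1]
opening: 93.2
```

```bash
python3 -c "
from h import *
go(475,-280,300,17)"
```

```text
t 2.42 pos [ 447.  -174.4  303. ] a 16.7 tilt 0.05 F [0.6 0.6 0.1] op 93.2 j6 -0.72 
  shift [-3.6, 109.2, 3.1] roll -0.3 rows 2.6
```

Call:
move_arm(deltas=[[1,[-4,109,50],0],[1,[-4,109,50],0],[1,[-4,109,50],0],[1,[-4,109,50],0],[1,[-4,109,50],0],[1,[-4,109,50],0]])

```text
time_s: 2.92
eef_pos: [474.7, -277.2, 253.1]
tool_rot: [-0.0, 0.989, 0.146, 0.0]
force: [-0.1, 0.7, 1.3]
opening: 92.9
```

```bash
python3 - <<'E'
from h import *
c=cap('wrist','w1.png'); np.savez('pics/w1.npz',**c)
go()
print('fin top');fins(c,108,125,(420,530),(-350,-250))
print('ball');fins(c,122,150,(380,530),(-450,-350))
print('block top/collar');fins(c,78,98,(420,530),(-350,-250))
print(nets.recognise('wrist','fin_six'),nets.recognise('wrist','well'))
E
```

```text
t 2.97 pos [ 474.8 -276.8  253.6] a 16.8 tilt 0.06 F [ 0.  -0.1  0.5] op 92.9 j6 -0.87 
  shift [0.0, 0.0, 0.0] roll 0 rows 0.0
fin top
px [258.7 241.4] n 462 mean [ 484.6 -308.8  115. ] rect 484.8 -310.0 27.6 12.4 yaw -12.5 zmax 117.5
ball
px [181.2 311.6] n 628 mean [ 435.3 -388.   131. ] rect 435.2 -391.0 24.7 22.6 yaw -22.8 zmax 137.6
block top/collar
px [259.9 222.5] n 809 mean [ 483.6 -301.6   86.7] rect 484.0 -305.3 45.1 31.1 yaw 15.3 zmax 98.0
px [249.1 246.3] n 28 mean [ 480.7 -330.    86.1] rect 481.1 -330.4 11.9 4.2 yaw -14.1 zmax 87.5
[{'extent': [237.5, 208.3, 45.4, 47.4], 'confidence': 0.98}] [{'extent': [0.7, 43.6, 138.2, 195.6], 'confidence': 0.95}, {'extent': [166.5, 146.8, 169.9, 178.9], 'confidence': 0.76}]
```

View pics/w1.png

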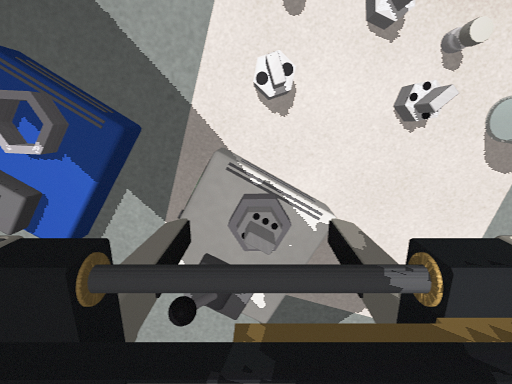

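```bash
python3 -c "
from h import *
go(484.8,-310,240,77.5)"
```

```text
t 3.07 pos [ 474.9 -276.6  253.9] a 16.8 tilt 0.1 F [-0.3  0.6  0.3] op 93.0 j6 -0.87 
  shift [-0.2, 34.9, 14.0] roll -60.7 rows 8.5
```

Call:
move_arm(deltas=[[1,[0,35,14],-61],[1,[0,35,14],-61],[1,[0,35,14],-61],[1,[0,35,14],-61],[1,[0,35,14],-61],[1,[0,35,14],-61],[1,[0,35,14],-61],[1,[0,35,14],-61],[1,[0,35,14],-61],[1,[0,35,14],-61]])

```text
time_s: 3.9
eef_pos: [485.1, -310.2, 239.7]
tool_rot: [0.001, 0.777, 0.63, 0.0]
force: [0.6, 0.1, 0.5]
opening: 93.0
```

```bash
python3 - <<'E'
from h import *
c=cap('wrist','w2.png'); np.savez('pics/w2.npz',**c)
go()
print('fin top');fins(c,112,125,(420,530),(-350,-250));fins(c,105,125,(420,530),(-350,-250))
print('ball');fins(c,122,150,(380,530),(-450,-350))
print('deck');fins(c,40,60,(380,580),(-450,-250))
print('block top/collar');fins(c,65,82,(420,530),(-360,-250));fins(c,82,95,(420,530),(-360,-250))
E
```

```text
t 3.95 pos [ 485.1 -310.3  239.6] a 77.8 tilt 0.07 F [ 0.2 -1.1  0.4] op 93.1 j6 -1.97 
  shift [0.0, 0.0, 0.0] roll 0 rows 0.0
fin top
px [258.  210.2] n 483 mean [ 484.3 -310.4  115.8] rect 484.6 -310.6 27.3 11.7 yaw -11.5 zmax 117.6
px [258.  209.1] n 516 mean [ 483.5 -310.2  115.3] rect 484.7 -310.5 27.4 11.7 yaw -11.8 zmax 117.6
ball
px [137.  174.8] n 973 mean [ 434.2 -389.9  131.7] rect 434.6 -392.4 24.6 24.5 yaw 70.3 zmax 137.5
deck
px [229.4 173.4] n 15161 mean [ 462.5 -336.2   50. ] rect 476.3 -348.5 168.8 159.7 yaw 78.0 zmax 60.0
px [240.2 185. ] n 19 mean [ 473.9 -327.4   54.1] rect 473.2 -326.6 22.6 0.6 yaw -44.0 zmax 59.3
px [274.5 182. ] n 13 mean [ 478.2 -291.8   53.4] rect 478.4 -291.7 15.6 0.3 yaw 17.9 zmax 59.8
px [150.5 231.6] n 53 mean [ 506.1 -437.    49.5] rect 504.9 -436.9 16.3 7.3 yaw -60.9 zmax 52.0
block top/collar
px [258.3 189.3] n 1385 mean [ 478.1 -309.    72. ] rect 484.8 -310.6 66.7 59.4 yaw 75.6 zmax 82.0
px [258.1 197.9] n 1090 mean [ 482.4 -310.    86.2] rect 485.1 -310.5 44.9 40.5 yaw 78.1 zmax 95.0
```

View pics/w2.png

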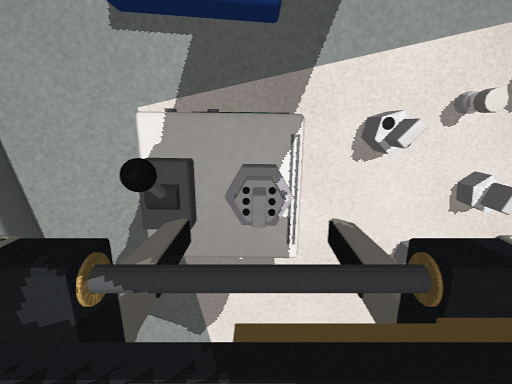

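Wrist view: six-bore block in the collar, fin at pixel (258,205), aligned with the tool; lever ball at (137,175), off. Fin and collar centres agree at (484.7,-310.5), yaw −12. I'll narrow the jaws so they clear the lever housing, then descend.

Call:
move_arm(deltas=[[0.4,[0,0,10],0],[0.4,[0,0,10],0],[0.4,[0,0,10],0],[0.4,[0,0,10],0],[0.4,[0,0,30],0],[0.4,[0,0,50],0],[0.4,[0,0,60],0],[0.4,[0,0,66],0],[0.4,[0,0,66],0]], force=40)

```text
time_s: 4.7
eef_pos: [484.6, -310.9, 171.8]
tool_rot: [-0.001, 0.778, 0.628, -0.0]
force: [0.5, -0.5, 0.2]
opening: 39.1
```

Call:
move_arm(deltas=[[0,[0,0,0],0],[0,[0,0,0],0],[0,[0,0,0],0],[0,[0,0,0],0],[0,[0,0,0],0]], force=40)

```text
time_s: 5.12
eef_pos: [485.0, -311.1, 173.3]
tool_rot: [0.0, 0.778, 0.628, 0.0]
force: [1.1, 1.7, 4.0]
opening: 11.4
```

```bash
python3 -c "
from h import *
go()"
```

```text
t 5.12 pos [ 485.  -311.1  173.3] a 77.8 tilt 0.04 F [1.1 1.7 4. ] op 11.4 j6 -1.97 
  shift [0.0, 0.0, 0.0] roll 0 rows 0.0
```

Call:
move_arm(deltas=[[0,[0,0,-10],0],[0,[0,0,-30],0],[0,[0,0,-70],0],[0,[0,0,-110],0],[0,[0,0,-130],0],[0,[0,0,-130],0]])

```text
time_s: 5.62
eef_pos: [485.5, -311.4, 309.2]
tool_rot: [0.004, 0.778, 0.628, 0.001]
force: [0.6, -0.4, -0.3]
opening: 11.4
```

```bash
python3 - <<'E'
from h import *
go(471,228,300,90)
c=cap('top','t1.png'); np.savez('pics/t1.npz',**c)
a=cv2.resize(c['image'][130:230,120:230],(0,0),fx=5,fy=5,interpolation=cv2.INTER_CUBIC);cv2.imwrite('pics/t1z.png',a[:,:,::-1])
E
```

```text
t 5.62 pos [ 485.5 -311.4  309.2] a 77.8 tilt 0.43 F [ 0.6 -0.4 -0.3] op 11.4 j6 -1.97 
  shift [524.2, -128.3, 6.7] roll -12.2 rows 12.9
```

View pics/t1z.png

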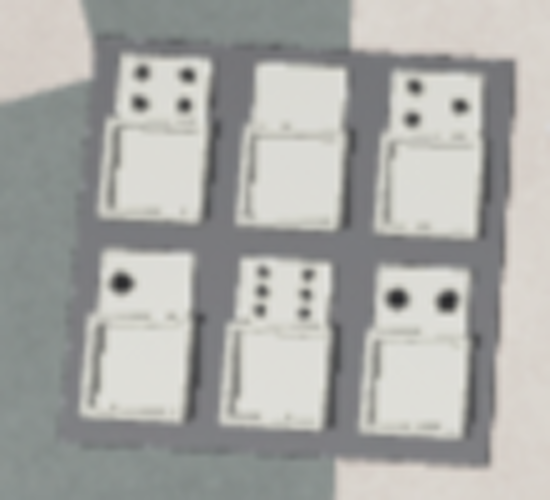

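```bash
python3 - <<'E'
from h import *
c=dict(np.load('pics/t1.npz'))
for n,(u,v) in dict(four=(155,172),blank=(292,180),three=(428,187),one=(136,370),six=(276,375),two=(413,386)).items():
    print(n,w(c,120+u/5-.4,130+v/5-.4,14).round(1))
E
```

```text
four [602.1 312.1  14. ]
blank [598.2 222.4  14. ]
three [594.9 133.4  14. ]
one [472.  318.6  14. ]
six [470.1 228.   14. ]
two [464.3 139.3  14. ]
```

Call:
move_arm(deltas=[[0,[524,-128,0],-12],[0,[524,-128,0],-12],[0,[524,-128,0],-12],[0,[524,-128,0],-12],[0,[524,-128,0],-12],[0,[524,-128,0],-12],[0,[524,-128,0],-12],[0,[524,-128,0],-12],[0,[524,-128,0],-12],[0,[524,-128,0],-12]])

```text
time_s: 6.5
eef_pos: [472.9, 107.4, 301.5]
tool_rot: [-0.0, 0.708, 0.706, -0.001]
force: [0.5, -0.3, -1.0]
opening: 11.7
```

```bash
python3 - <<'E'
from h import *
go(472,228,230,88)
E
```

```text
t 6.5 pos [472.9 107.4 301.5] a 89.8 tilt 0.09 F [ 0.5 -0.3 -1. ] op 11.7 j6 -1.4 
  shift [120.6, -1.2, 71.4] roll 1.8 rows 3.4
```

Call:
move_arm(deltas=[[0,[121,-1,70],2],[0,[121,-1,70],2],[0,[121,-1,70],2],[0,[121,-1,70],2],[0,[121,-1,70],2],[0,[121,-1,70],2]])

```text
time_s: 7.0
eef_pos: [472.9, 226.6, 231.5]
tool_rot: [-0.0, 0.72, 0.694, -0.001]
force: [1.0, 0.8, -1.3]
opening: 12.0
```

```bash
python3 - <<'E'
from h import *
go()
c=cap('wrist','w3.png'); np.savez('pics/w3.npz',**c)
E
```

```text
t 7.0 pos [472.9 226.6 231.5] a 87.9 tilt 0.15 F [ 1.   0.8 -1.3] op 12.0 j6 -1.14 
  shift [0.0, 0.0, 0.0] roll 0 rows 0.0
```

View pics/w3.png

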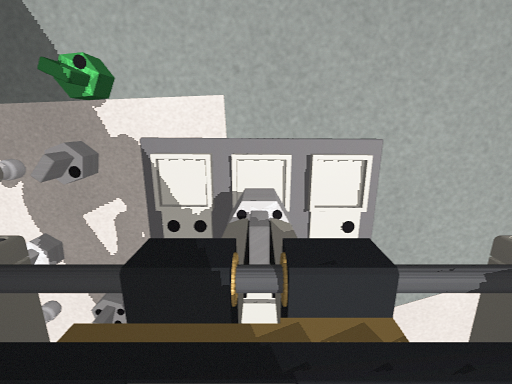

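```bash
python3 - <<'E'
from h import *
c=dict(np.load('pics/w3.npz'))
for n,p in dict(two_tl=(151,154),two_tr=(211,154),two_bl=(155,211),one_tr=(369,155),one_tl=(310,155),six_tl=(231,154),six_tr=(292,154)).items(): print(n,w(c,*p,14).round(1), w(c,*p).round(1))
E
```

```text
two_tl [432.  106.2  14. ] [431.3 109.2  21.3]
two_tr [434.4 173.9  14. ] [435.  172.9   8.6]
two_bl [499.6 101.6  14. ] [502.1  98.4   6.5]
one_tr [441.8 352.   14. ] [440.9 349.2  20.9]
one_tl [439.5 285.5  14. ] [440.4 287.    6.2]
six_tl [435.2 196.5  14. ] [434.7 197.   18.7]
six_tr [437.6 265.2  14. ] [438.4 266.    7.4]
```

```bash
python3 - <<'E'
from h import *
go(470.3,228.7,131,88)
E
```

```text
t 7.05 pos [473.3 226.  232.5] a 87.8 tilt 0.06 F [ 0.  -0.9 -2.3] op 11.4 j6 -1.14 
  shift [2.7, -3.0, 101.5] roll -0.2 rows 2.4
```

Call:
move_arm(deltas=[[0,[3,-3,40],0],[0,[3,-3,75],0],[0,[3,-3,95],0],[0,[3,-3,101],0],[0,[3,-3,101],0],[0,[3,-3,101],0]])

```text
time_s: 7.55
eef_pos: [471.1, 228.4, 132.8]
tool_rot: [0.0, 0.721, 0.693, 0.001]
force: [0.2, -0.0, -1.1]
opening: 11.6
```

```bash
python3 - <<'E'
from h import *
go(470.3,228.7,127,88)
E
```

```text
t 7.55 pos [471.1 228.4 132.8] a 87.7 tilt 0.07 F [ 0.2 -0.  -1.1] op 11.6 j6 -1.13 
  shift [0.2, -0.8, 5.8] roll -0.3 rows 0.1
```

Call:
move_arm(deltas=[[0,[0,-1,2],0],[0,[0,-1,4],0],[0,[0,-1,5],0],[0,[0,-1,5],0]])

```text
time_s: 7.88
eef_pos: [471.0, 228.9, 131.7]
tool_rot: [0.002, 0.721, 0.693, 0.002]
force: [-14.0, -13.8, 45.6]
opening: 11.6
```

```bash
python3 - <<'E'
from h import *
go(470.3,228.7,127,88)
E
```

```text
t 7.88 pos [471.  228.9 131.7] a 87.7 tilt 0.26 F [-14.  -13.8  45.6] op 11.6 j6 -1.13 
  shift [-0.2, -0.7, 4.7] roll -0.3 rows 0.1
```

Call:
move_arm(deltas=[[0,[0,0,-6],0],[0,[0,0,-6],0],[0,[0,0,-6],0]])

```text
time_s: 8.13
eef_pos: [469.7, 229.2, 133.2]
tool_rot: [0.0, 0.721, 0.693, 0.0]
force: [-0.0, -0.5, -1.9]
opening: 11.5
```

```bash
python3 - <<'E'
from h import *
go(470.3,228.7,127,88)
c=cap('wrist','w4.png'); np.savez('pics/w4.npz',**c)
c=cap('scene','s4.png')
a=cv2.resize(c['image'][190:330,210:400],(0,0),fx=4,fy=4,interpolation=cv2.INTER_CUBIC);cv2.imwrite('pics/s4z.png',a[:,:,::-1])
E
```

```text
t 8.13 pos [469.7 229.2 133.2] a 87.7 tilt 0.06 F [-0.  -0.5 -1.9] op 11.5 j6 -1.13 
  shift [-0.5, 0.6, 6.2] roll -0.3 rows 0.1
```

View pics/w4.png

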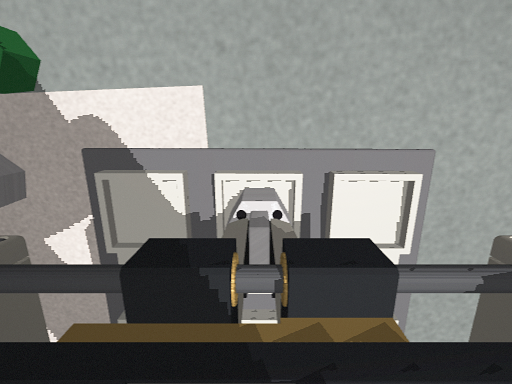

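View pics/s4z.png

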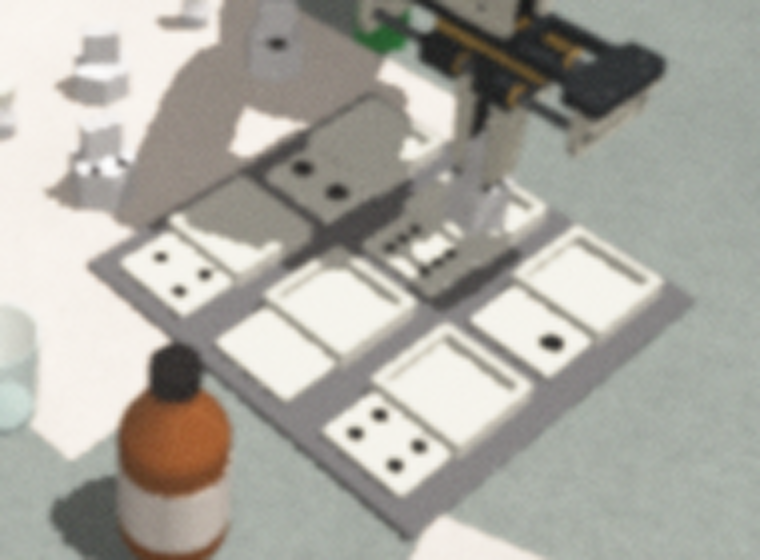

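```bash
python3 - <<'E'
from h import *
c=dict(np.load('pics/w4.npz'));P=cloud(c)
def md(a,b,u0,u1): q=P[a:b,u0:u1].reshape(-1,3); return np.median(q,0).round(1), q[:,2].std().round(1)
print('bench',md(90,140,250,400),'mat',md(152,165,200,320),'mat2',md(190,220,308,322),'floor one',md(195,225,345,400),'rim',md(172,174,340,400))
print('blocktop',md(200,206,245,275)); fins(c,60,90,(430,520),(190,270))
c=dict(np.load('pics/w3.npz'));P=cloud(c)
print('w3 bench',md(60,120,250,400),'mat',md(143,150,200,320),'floor one',md(165,200,320,358),'floor two',md(165,200,160,205))
for v in (152,154,156,158,160): print(P[v,250].round(1),P[v,340].round(1))
E
```

```text
bench (array([395.4, 283.6,  -0. ]), np.float64(11.1)) mat (array([426.5, 231.8,   6. ]), np.float64(13.0)) mat2 (array([466.5, 275.7,   6. ]), np.float64(14.4)) floor one (array([471.1, 321.5,  10.9]), np.float64(10.1)) rim (array([439.6, 315.4,  16.4]), np.float64(18.3))
blocktop (array([450.4, 231.1,  48.2]), np.float64(12.4))
px [258.5 237.6] n 1887 mean [462.8 229.7  75.4] rect 462.2 230.6 31.3 30.5 yaw -50.9 zmax 90.0
w3 bench (array([369.3, 302.9,  -0. ]), np.float64(21.1)) mat (array([428.1, 229.4,   6. ]), np.float64(18.4)) floor one (array([472.5, 319.8,  10.9]), np.float64(16.6)) floor two (array([465.9, 136.9,  11. ]), np.float64(21.5))
[434.4 217.7   7.3] [438.1 321.1   7.4]
[435.5 218.1  18.3] [439.6 319.4  13.5]
[437.5 218.   20. ] [440.8 317.   21.7]
[439.7 217.9  20.3] [443.3 317.9  19.3]
[443.2 217.4  10.7] [446.9 320.7  10.2]
```

```bash
python3 - <<'E'
from h import *
c=dict(np.load('pics/w3.npz'))
for n,p in dict(two_tl=(151,154),two_tr=(211,154),two_bl=(155,211),one_tr=(369,155),one_tl=(310,155),six_tl=(231,154),six_tr=(292,154)).items(): print(n,w(c,*p,20).round(1))
c=dict(np.load('pics/t1.npz'))
for n,(u,v) in dict(four=(155,172),blank=(292,180),three=(428,187),one=(136,370),six=(276,375),two=(413,386)).items():
    print(n,w(c,120+u/5-.4,130+v/5-.4,20).round(1))
c=dict(np.load('pics/w4.npz'));
for p in [(215,174),(303,174),(95,172),(188,173),(331,174),(422,176)]: print(w(c,*p,20).round(1))
E
```

```text
two_tl [431.4 108.7  20. ]
two_tr [433.8 175.   20. ]
two_bl [497.7 104.1  20. ]
one_tr [441.1 349.5  20. ]
one_tl [438.7 284.4  20. ]
six_tl [434.6 197.1  20. ]
six_tr [436.9 264.5  20. ]
four [601.  310.7  20. ]
blank [597.1 221.4  20. ]
three [593.8 132.7  20. ]
one [471.4 317.2  20. ]
six [469.5 227.   20. ]
two [463.7 138.6  20. ]
[435.5 198.1  20. ]
[437.9 263.9  20. ]
[430.6 108.6  20. ]
[433.9 178.   20. ]
[438.7 284.9  20. ]
[442.8 353.2  20. ]
```

Call:
move_arm(deltas=[[0,[0,0,1],0],[0,[0,0,1],0],[0.4,[0,0,1],0],[0.4,[0,0,1],0],[0.4,[0,0,1],0],[0.4,[0,0,1],0],[0.4,[0,0,-30],0],[0.4,[0,0,-70],0],[0.4,[0,0,-110],0],[0.4,[0,0,-140],0]])

```text
time_s: 9.07
eef_pos: [469.5, 229.7, 276.0]
tool_rot: [0.0, 0.721, 0.693, 0.001]
force: [-0.7, -0.2, 1.0]
opening: 37.5
```

```bash
python3 - <<'E'
from h import *
go(470,229.2,270,90)
c=cap('wrist','w5.png'); np.savez('pics/w5.npz',**c)
fins(c,65,85,(430,520),(190,270));fins(c,40,52,(430,520),(190,270))
c=cap('top','t5.png'); np.savez('pics/t5.npz',**c)
print('bench');fins(c,50,78,(330,660),(-200,80))
E
```

```text
t 9.07 pos [469.5 229.7 276. ] a 87.8 tilt 0.11 F [-0.7 -0.2  1. ] op 37.5 j6 -1.13 
  shift [-0.5, 0.6, 6.0] roll -2.2 rows 0.3
px [258.  186.4] n 288 mean [467.  229.3  76.5] rect 467.8 229.3 27.6 11.1 yaw -2.1 zmax 79.2
px [258.1 179.6] n 664 mean [465.8 229.4  47. ] rect 467.9 229.9 44.9 39.6 yaw 88.6 zmax 51.9
bench
px [235.4 155.5] n 39 mean [624.5  33.5  62.2] rect 625.0 33.3 27.7 11.5 yaw -21.2 zmax 71.8
px [287.9 157.2] n 36 mean [ 622.4 -133.5   57.9] rect 622.4 -133.4 27.5 12.8 yaw 48.9 zmax 63.9
px [261.7 179.8] n 34 mean [548.8 -51.   56.5] rect 549.3 -51.0 27.8 11.5 yaw -37.2 zmax 62.4
px [295.6 209.8] n 38 mean [ 454.  -157.4   69.7] rect 454.5 -158.0 27.1 11.6 yaw -54.4 zmax 76.7
px [239.7 214.9] n 36 mean [436.5  16.3  58.8] rect 437.0 16.2 26.7 12.0 yaw -44.3 zmax 66.2
px [228.9 242.9] n 36 mean [348.8  48.1  59.2] rect 348.9 48.2 26.3 11.1 yaw 64.8 zmax 65.8
```

View pics/w5.png

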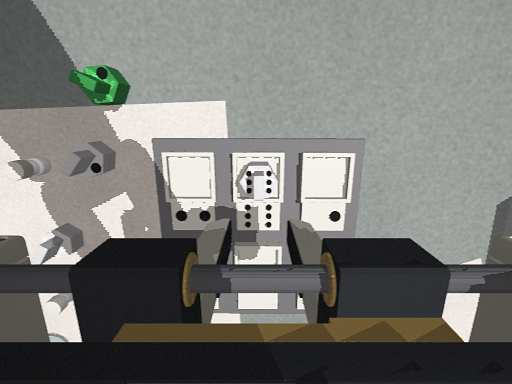

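Six-bore block sits flat in the six slot (pixel (258,182)); fin top 76.5 = 10+66. On to the two-bore block.

```bash
python3 - <<'E'
from h import *
go(454.3,-158,210,36)
E
```

```text
t 9.17 pos [470.4 230.1 278.3] a 87.8 tilt 0.43 F [-0.2  0.3 -1.5] op 37.1 j6 -1.13 
  shift [-388.7, -1.6, 67.0] roll 51.8 rows 9.5
```

Call:
move_arm(deltas=[[0.4,[-389,-1,0],52],[0.4,[-389,-1,0],52],[0.4,[-389,-1,0],52],[0.4,[-389,-1,0],52],[0.4,[-389,-1,0],52],[0.4,[-389,-1,0],52],[0.4,[-389,-1,30],52],[0.4,[-389,-1,68],52],[0.4,[-389,-1,68],52],[0.4,[-389,-1,68],52]])

```text
time_s: 10.0
eef_pos: [452.3, -161.3, 202.3]
tool_rot: [-0.0, 0.952, 0.307, -0.001]
force: [0.4, 0.0, -0.1]
opening: 37.1
```

```bash
python3 - <<'E'
from h import *
c=cap('wrist','w6.png'); np.savez('pics/w6.npz',**c)
go(454.3,-158,210,36)
fins(c,64,85,(400,520),(-200,-110));fins(c,35,46,(400,520),(-200,-110))
E
```

```text
t 10.05 pos [ 451.6 -163.6  199.2] a 35.7 tilt 0.28 F [-2.   0.7 -4.4] op 37.3 j6 -1.02 
  shift [5.5, -3.0, -10.8] roll -0.3 rows 0.3
px [263.5 206.1] n 457 mean [ 454.6 -157.1   69.8] rect 455.2 -157.7 28.1 11.3 yaw -54.3 zmax 71.8
px [262.6 195.1] n 1032 mean [ 453.4 -156.1   40.1] rect 455.1 -157.8 44.8 39.9 yaw 35.9 zmax 45.8
```

View pics/w6.png

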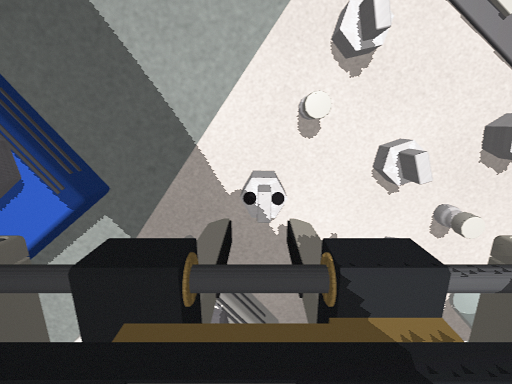

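```bash
python3 - <<'E'
from h import *
go(455.1,-157.7,127.5,35.8)
E
```

```text
t 10.05 pos [ 451.6 -163.6  199.2] a 35.7 tilt 0.28 F [-2.   0.7 -4.4] op 37.3 j6 -1.02 
  shift [6.6, -2.6, 71.7] roll -0.1 rows 1.7
```

Call:
move_arm(deltas=[[0.4,[6,-3,30],0],[0.4,[6,-3,40],0],[0.4,[6,-3,40],0],[0.4,[6,-3,40],0]])

```text
time_s: 10.38
eef_pos: [456.4, -152.7, 164.6]
tool_rot: [-0.0, 0.952, 0.308, -0.001]
force: [0.5, 0.4, 0.8]
opening: 37.5
```

```bash
python3 - <<'E'
from h import *
go(455.1,-157.7,127.5,35.8)
E
```

```text
t 10.38 pos [ 456.4 -152.7  164.6] a 35.8 tilt 0.08 F [0.5 0.4 0.8] op 37.5 j6 -1.0 
  shift [-3.9, 3.3, 37.1] roll 0.0 rows 0.9
```

Call:
move_arm(deltas=[[0.4,[-4,3.5,10],0],[0.4,[-4,3.5,25],0],[0.4,[-4,3.5,36],0],[0.4,[-4,3.5,36],0],[0.4,[-4,3.5,36],0]])

```text
time_s: 10.8
eef_pos: [455.3, -158.2, 128.7]
tool_rot: [-0.0, 0.952, 0.307, -0.0]
force: [-0.2, 1.0, 0.3]
opening: 37.1
```

```bash
python3 - <<'E'
from h import *
go(455.1,-157.7,127.5,35.8)
E
```

```text
t 10.8 pos [ 455.3 -158.2  128.7] a 35.8 tilt 0.03 F [-0.2  1.   0.3] op 37.1 j6 -1.01 
  shift [0.2, -0.5, 1.2] roll -0.0 rows 0.0
```

Call:
move_arm(deltas=[[0.4,[0,-0.5,0.5],0],[0,[0,-0.5,0.5],0],[0,[0,-0.5,0.5],0],[0,[0,-0.5,0.5],0],[0,[0,-0.5,0.5],0],[0,[0,-0.5,0.5],0]], force=45)

```text
time_s: 11.3
eef_pos: [455.1, -157.9, 128.5]
tool_rot: [0.0, 0.952, 0.307, 0.0]
force: [-0.4, -0.4, 1.9]
opening: 11.8
```

```bash
python3 - <<'E'
from h import *
go(455.1,-157.7,127.5,35.8)
c=cap('wrist'); np.savez('pics/w7.npz',**c)
fins(c,64,85,(400,520),(-200,-110));fins(c,35,46,(400,520),(-200,-110))
E
```

```text
t 11.3 pos [ 455.1 -157.9  128.5] a 35.8 tilt 0.02 F [-0.4 -0.4  1.9] op 11.8 j6 -1.01 
  shift [0.1, -0.1, 1.0] roll -0.0 rows 0.0
px [258.5 240.8] n 1502 mean [ 452.2 -153.3   71.3] rect 450.1 -153.1 32.9 31.5 yaw -2.7 zmax 84.9
px [258.4 209.5] n 830 mean [ 447.2 -146.6   40. ] rect 447.4 -148.5 41.8 16.7 yaw 38.1 zmax 45.9
```

```bash
python3 - <<'E'
from h import *
go(484.7,-310.6,280,18)
E
```

```text
t 11.35 pos [ 455.1 -157.9  128.5] a 35.8 tilt 0.02 F [-0.8  0.8  2.6] op 11.6 j6 -1.01 
  shift [-65.3, 141.2, -151.5] roll 17.8 rows 5.2
```

Call:
move_arm(deltas=[[0,[0,0,-15],0],[0,[0,0,-50],0],[0,[0,0,-90],0],[0,[0,0,-130],0],[0,[-30,60,-150],9],[0,[-65,110,-152],17.8],[0,[-65,125,-152],17.8],[0,[-65,125,-152],17.8],[0,[-65,125,-152],17.8]])

```text
time_s: 12.1
eef_pos: [475.5, -300.5, 279.8]
tool_rot: [0.0, 0.988, 0.155, -0.0]
force: [1.2, -0.2, -1.9]
opening: 11.7
```

```bash
python3 - <<'E'
from h import *
go(484.7,-310.6,280,18)
c=cap('wrist','w8.png'); np.savez('pics/w8.npz',**c)
fins(c,64,80,(430,530),(-360,-250)); fins(c,40,60,(380,580),(-450,-230))
E
```

```text
t 12.1 pos [ 475.5 -300.5  279.8] a 17.8 tilt 0.04 F [ 1.2 -0.2 -1.9] op 11.7 j6 -0.92 
  shift [5.7, 12.4, -0.2] roll -0.2 rows 0.3
px [268.  184.7] n 630 mean [ 484.6 -294.3   71.7] rect 483.3 -299.3 65.5 41.3 yaw 7.9 zmax 74.1
px [244.6 189.4] n 7724 mean [ 461.7 -314.    49.9] rect 476.6 -344.6 160.5 160.1 yaw 77.4 zmax 59.8
px [268.6 186. ] n 264 mean [ 487.9 -300.1   50.3] rect 487.9 -299.8 41.6 19.4 yaw -6.8 zmax 58.9
px [265.  293.6] n 16 mean [ 531.  -444.6   49.2] rect 530.5 -444.4 9.1 4.6 yaw -8.6 zmax 50.7
```

View pics/w8.png

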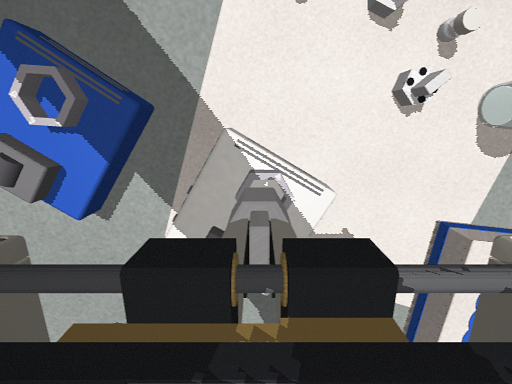

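```bash
python3 - <<'E'
from h import *
from scipy.optimize import minimize
for f in ['w1','w2']:
    c=dict(np.load(f'pics/{f}.npz'));P=cloud(c)
    m=(abs(P[...,2]-72)<2)&(np.hypot(P[...,0]-484.8,P[...,1]+310.6)<36)
    q=P[m][:,:2]; print(f,len(q),np.median(P[m][:,2]))
    hull=cv2.convexHull(q.astype(np.float32))[:,0]
    def cost(p,ret=False):
        d=q-p[:2]; h=np.max([abs(d@[np.cos(np.radians(p[2]+k)),np.sin(np.radians(p[2]+k))]) for k in (0,60,120)],0)
        # ring: between 21.5 and 29.5
        return np.mean(np.clip(21.5-h,0,None)**2+np.clip(h-29.5,0,None)**2)
    best=min((minimize(cost,[484.8+a,-310.6+b,-12+g],method='Nelder-Mead') for a in(-1,1) for b in(-1,1) for g in(-3,3)),key=lambda r:r.fun)
    print(best.x,best.fun)
c=dict(np.load('pics/w2.npz'));P=cloud(c)
# deck edges: yaw via long line fit of deck points? min rect
m=(abs(P[...,2]-50)<2)&(P[...,0]>380)&(P[...,0]<570)&(P[...,1]<-260)&(P[...,1]>-440)
print(cv2.minAreaRect(P[m][:,:2].astype(np.float32)))
E
```

```text
w1 1002 72.04283281990081
[ 485.25787233 -311.19214491  -12.61090996] 0.06046017106924311
w2 1242 71.96585757585147
[ 485.91006969 -310.68995476  -12.73312149] 0.03868572342090257
((476.3069763183594, -349.4480285644531), (167.3722381591797, 157.860595703125), 77.44866180419922)
```

Call:
move_arm(deltas=[[0,[6,12.5,0],0.3],[0,[6,12.5,30],0.3],[0,[6,12.5,60],0.3],[0,[6,12.5,74],0.3],[0,[6,12.5,74],0.3],[0,[6,12.5,74],0.3]])

```text
time_s: 12.65
eef_pos: [485.0, -306.7, 206.6]
tool_rot: [-0.0, 0.988, 0.154, -0.0]
force: [0.1, -0.1, -0.6]
opening: 11.8
```

```bash
python3 - <<'E'
from h import *
go(485.3,-310.8,196,17.5)
E
```

```text
t 12.65 pos [ 485.  -306.7  206.6] a 17.7 tilt 0.04 F [ 0.1 -0.1 -0.6] op 11.8 j6 -0.92 
  shift [-0.9, 4.0, 10.6] roll 0.2 rows 0.3
```

Call:
move_arm(deltas=[[0,[-1,4,0],0],[0,[-1,4,0],0],[0,[-1,4,0],0]])

```text
time_s: 12.9
eef_pos: [485.6, -311.7, 207.8]
tool_rot: [0.001, 0.988, 0.154, 0.001]
force: [-0.1, 0.2, -1.4]
opening: 11.7
```

```bash
python3 - <<'E'
from h import *
go(485.3,-310.8,196,17.5)
E
```

```text
t 12.9 pos [ 485.6 -311.7  207.8] a 17.7 tilt 0.11 F [-0.1  0.2 -1.4] op 11.7 j6 -0.92 
  shift [-0.0, -1.0, 11.8] roll 0.2 rows 0.3
```

Call:
move_arm(deltas=[[0,[0,-0.5,2],0],[0,[0,-0.5,4],0],[0,[0,-0.5,6],0],[0,[0,-0.5,8],0],[0,[0,-0.5,10],0],[0,[0,-0.5,10],0]])

```text
time_s: 13.4
eef_pos: [485.0, -310.8, 195.6]
tool_rot: [-0.0, 0.988, 0.154, -0.0]
force: [-0.2, 0.5, -1.5]
opening: 11.8
```

```bash
python3 - <<'E'
from h import *
go(485.3,-310.8,180,17.5)
E
```

```text
t 13.4 pos [ 485.  -310.8  195.6] a 17.7 tilt 0.04 F [-0.2  0.5 -1.5] op 11.8 j6 -0.92 
  shift [0.3, 0.1, 15.6] roll 0.2 rows 0.4
```

Entered 5 mm with no force. Going on down.

Call:
move_arm(deltas=[[0,[0,0,3],0],[0,[0,0,6],0],[0,[0,0,9],0],[0,[0,0,12],0],[0,[0,0,14.5],0],[0,[0,0,14.5],0]])

```text
time_s: 13.9
eef_pos: [484.9, -310.8, 181.0]
tool_rot: [-0.0, 0.988, 0.154, -0.0]
force: [-1.5, 0.3, -2.3]
opening: 11.6
```

```bash
python3 - <<'E'
from h import *
go(485.3,-310.8,178,17.5)
E
```

```text
t 13.9 pos [ 484.9 -310.8  181. ] a 17.7 tilt 0.05 F [-1.5  0.3 -2.3] op 11.6 j6 -0.92 
  shift [0.4, 0.1, 3.0] roll 0.2 rows 0.1
```

Call:
move_arm(deltas=[[0,[0,0,1],0],[0,[0,0,2],0],[0,[0,0,3],0],[0,[0,0,3],0]])

```text
time_s: 14.23
eef_pos: [485.1, -310.9, 178.6]
tool_rot: [-0.0, 0.988, 0.154, -0.0]
force: [-0.8, 0.5, -2.8]
opening: 11.7
```

```bash
python3 - <<'E'
from h import *
go(485.3,-310.8,178,17.5)
E
```

```text
t 14.23 pos [ 485.1 -310.9  178.6] a 17.7 tilt 0.01 F [-0.8  0.5 -2.8] op 11.7 j6 -0.92 
  shift [0.3, -0.0, 0.6] roll 0.2 rows 0.0
```

Call:
move_arm(deltas=[[0,[0,0,1],0],[0,[0,0,1.5],0],[0,[0,0,1.5],0]])

```text
time_s: 14.48
eef_pos: [485.2, -311.0, 178.4]
tool_rot: [0.0, 0.988, 0.154, 0.0]
force: [-5.8, 3.1, 10.1]
opening: 11.6
```

```bash
python3 - <<'E'
from h import *
go(485.3,-310.8,178,17.5)
E
```

```text
t 14.48 pos [ 485.2 -311.   178.4] a 17.7 tilt 0.04 F [-5.8  3.1 10.1] op 11.6 j6 -0.92 
  shift [0.2, -0.1, 0.4] roll 0.2 rows 0.0
```

Call:
move_arm(deltas=[[0.4,[0,0,0],0],[0.4,[0,0,0],0],[0.4,[0,0,0],0],[0.4,[0,0,0],0],[0.4,[0,0,-20],0],[0.4,[0,0,-50],0],[0.4,[0,0,-75],0],[0.4,[0,0,-75],0],[0.4,[0,0,-75],0]])

```text
time_s: 15.23
eef_pos: [485.4, -311.1, 253.5]
tool_rot: [0.001, 0.988, 0.154, 0.001]
force: [1.1, 1.1, -0.9]
opening: 36.9
```

```bash
python3 - <<'E'
from h import *
go()
c=cap('wrist','w9.png'); np.savez('pics/w9.npz',**c)
fins(c,114,128,(430,530),(-360,-250)); fins(c,84,96,(430,530),(-360,-250)); fins(c,68,76,(430,530),(-360,-250)); fins(c,122,145,(380,500),(-450,-350))
E
```

```text
t 15.23 pos [ 485.4 -311.1  253.5] a 17.7 tilt 0.14 F [ 1.1  1.1 -0.9] op 36.9 j6 -0.92 
  shift [0.0, 0.0, 0.0] roll 0 rows 0.0
px [257.7 206.1] n 449 mean [ 484.6 -309.9  119.7] rect 485.1 -310.6 28.1 12.0 yaw -72.7 zmax 121.8
px [258.  195.1] n 1025 mean [ 484.4 -308.4   90.1] rect 485.3 -310.7 44.8 40.1 yaw 17.9 zmax 95.9
px [258.2 185.7] n 1036 mean [ 483.1 -303.8   72. ] rect 484.9 -310.3 66.2 59.0 yaw 17.7 zmax 74.0
px [257.8 174. ] n 26 mean [ 478.9 -292.1   72. ] rect 479.2 -292.2 24.2 1.3 yaw 17.5 zmax 73.8
```

View pics/w9.png

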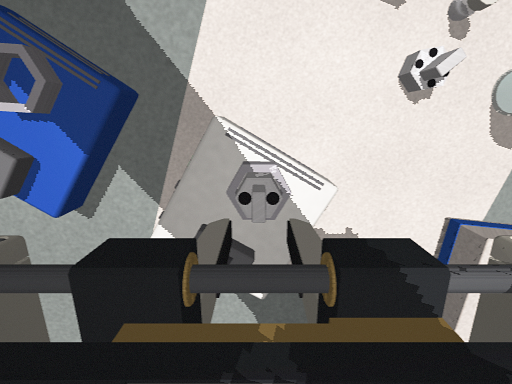

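Two-bore block is home: fin top 119.7 (50+70 expected), hex top 90. Now the lever: shut the jaws, go to the ball's −x side and push it over.

```bash
python3 - <<'E'
from h import *
go(405.1,-386.4,253,77.6)
E
```

```text
t 15.28 pos [ 485.1 -310.9  252.1] a 17.7 tilt 0.02 F [ 0.  -0.2 -0.3] op 37.4 j6 -0.92 
  shift [-99.2, 47.6, -0.9] roll -59.9 rows 8.4
```

Call:
move_arm(deltas=[[0,[-99,48,0],-60],[0,[-99,48,0],-60],[0,[-99,48,0],-60],[0,[-99,48,0],-60],[0,[-99,48,0],-60],[0,[-99,48,0],-60],[0,[-99,48,0],-60],[0,[-99,48,0],-60],[0,[-99,48,0],-60],[0,[-99,48,0],-60]])

```text
time_s: 16.12
eef_pos: [405.1, -386.5, 250.7]
tool_rot: [-0.001, 0.778, 0.628, -0.0]
force: [-0.1, 1.0, -0.1]
opening: 0.6
```

```bash
python3 - <<'E'
from h import *
c=cap('wrist','w10.png'); np.savez('pics/w10.npz',**c)
go(405.1,-386.4,196,77.6)
fins(c,112,150,(380,520),(-450,-350))
E
```

```text
t 16.17 pos [ 405.2 -386.5  250.9] a 77.6 tilt 0.1 F [ 0.1 -0.2  0.1] op 0.1 j6 -2.16 
  shift [0.1, -0.0, 54.9] roll 0.0 rows 1.3
```

View pics/w10.png

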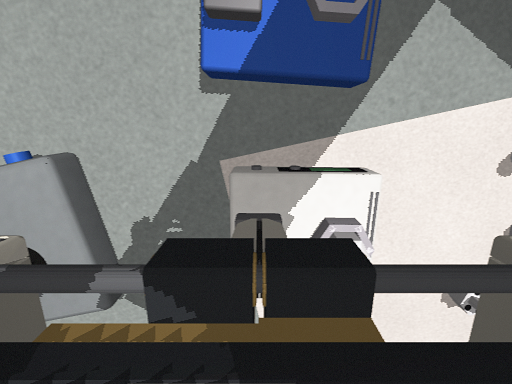

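Call:
move_arm(deltas=[[0,[0,0,30],0],[0,[0,0,55],0],[0,[0,0,55],0],[0,[0,10,55],0],[0,[0,20,55],0],[0,[0,30,55],0],[0,[0,40,55],0],[0,[0,50,55],0],[0,[0,60,55],0],[0,[0,60,55],0]])

```text
time_s: 17.0
eef_pos: [465.8, -399.7, 197.2]
tool_rot: [0.0, 0.779, 0.627, 0.0]
force: [-0.0, -0.7, -0.1]
opening: 0.4
```

```bash
python3 - <<'E'
from h import *
go(405.1,-386.4,196,77.6)
c=cap('wrist','w11.png'); np.savez('pics/w11.npz',**c)
c=cap('top');fins(c,112,155,(380,540),(-450,-350))
E
```

```text
t 17.0 pos [ 465.8 -399.7  197.2] a 77.7 tilt 0.02 F [-0.  -0.7 -0.1] op 0.4 j6 -2.11 
  shift [0.1, -62.1, 1.1] roll 0.1 rows 1.5
```

View pics/w11.png

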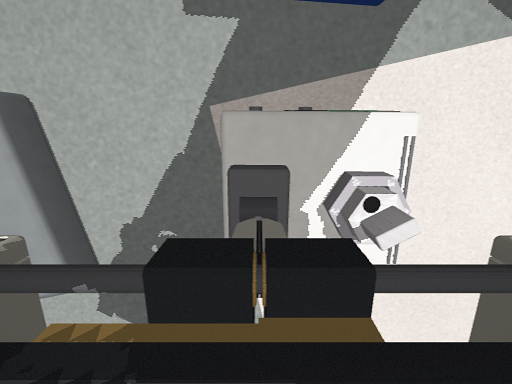

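Call:
move_arm(deltas=[[0,[0,4,0],0],[0,[0,8,0],0],[0,[0,11,0],0],[0,[0,13,0],0],[0,[0,13,0],0]])

```text
time_s: 17.52
eef_pos: [476.8, -402.3, 197.1]
tool_rot: [-0.0, 0.779, 0.627, -0.0]
force: [-0.7, 0.4, -1.4]
opening: 0.4
```

```bash
python3 - <<'E'
from h import *
go(405.1,-386.4,196,77.6)
E
```

```text
t 17.52 pos [ 476.8 -402.3  197.1] a 77.7 tilt 0.03 F [-0.7  0.4 -1.4] op 0.4 j6 -2.1 
  shift [0.3, -73.4, 1.2] roll 0.1 rows 1.8
```

Call:
move_arm(deltas=[[0,[0,2,0],0],[0,[0,4,0],0],[0,[0,5,0],0],[0,[0,5,0],0]])

```text
time_s: 17.85
eef_pos: [478.7, -402.9, 196.9]
tool_rot: [-0.004, 0.779, 0.627, -0.002]
force: [-34.7, 10.1, 12.2]
opening: 0.6
```

```bash
python3 - <<'E'
from h import *
go(405.1,-386.4,196,77.6)
E
```

```text
t 17.85 pos [ 478.7 -402.9  196.9] a 77.6 tilt 0.53 F [-34.7  10.1  12.2] op 0.6 j6 -2.09 
  shift [0.4, -75.4, 1.6] roll 0.0 rows 1.8
```

End stop reached (36 N). Backing off and looking.

Call:
move_arm(deltas=[[0,[0,-10,0],0],[0,[0,-30,-10],0],[0,[0,-40,-50],0],[0,[0,-40,-80],0],[0,[0,-40,-80],0]])

```text
time_s: 18.27
eef_pos: [442.9, -395.6, 284.5]
tool_rot: [0.005, 0.779, 0.627, 0.001]
force: [-0.4, -0.3, 1.4]
opening: 0.2
```

```bash
python3 - <<'E'
from h import *
go(455,-200,270,77.6)
c=cap('top','t12.png');fins(c,112,155,(380,540),(-450,-350));np.savez('pics/t12.npz',**c)
s=cap('scene','s12.png')
a=cv2.resize(s['image'][90:200,130:300],(0,0),fx=4,fy=4,interpolation=cv2.INTER_CUBIC);cv2.imwrite('pics/s12z.png',a[:,:,::-1])
E
```

```text
t 18.27 pos [ 442.9 -395.6  284.5] a 77.7 tilt 0.52 F [-0.4 -0.3  1.4] op 0.2 j6 -2.13 
  shift [193.7, -30.1, 13.4] roll 0.1 rows 4.7
```

View pics/s12z.png

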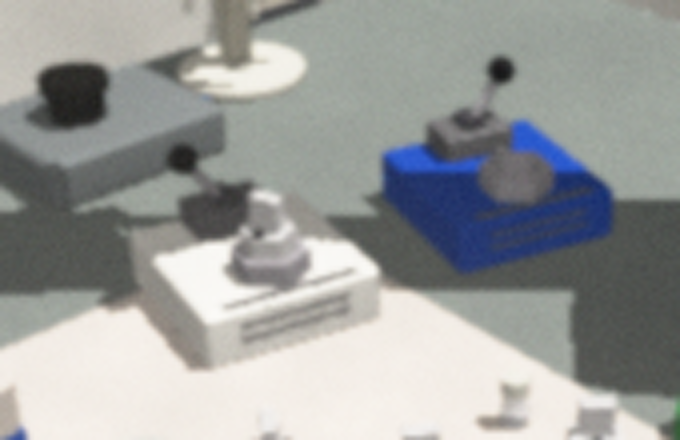

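```bash
python3 - <<'E'
from h import *
c=dict(np.load('pics/t12.npz'));fins(c,46,78,(330,660),(-200,80))
go(622,-134,230,-35)
E
```

```text
px [235.4 155.7] n 42 mean [624.   33.4  61.6] rect 625.1 33.9 27.9 12.5 yaw -20.5 zmax 75.1
px [265.8 153.7] n 22 mean [634.6 -63.1  48.7] rect 633.9 -63.8 20.1 19.3 yaw 0.1 zmax 53.2
px [287.9 157.4] n 39 mean [ 622.  -133.5   57. ] rect 622.4 -133.5 27.7 12.7 yaw 53.2 zmax 65.9
px [261.7 179.8] n 35 mean [549.  -51.2  54.8] rect 549.4 -50.9 27.6 11.9 yaw -38.0 zmax 60.0
px [239.6 214.9] n 37 mean [436.2  16.6  60.4] rect 437.0 16.2 26.7 11.7 yaw -43.0 zmax 65.5
px [264.9 214.3] n 21 mean [440.3 -62.6  49.2] rect 441.2 -61.4 20.0 15.5 yaw -44.3 zmax 55.9
px [228.9 242.9] n 36 mean [348.8  48.1  59.8] rect 349.0 48.4 26.3 11.0 yaw 64.4 zmax 67.5
t 18.37 pos [ 442.7 -395.1  278.8] a 77.7 tilt 0.18 F [-0.6 -0.7 -1.3] op 0.9 j6 -2.13 
  shift [293.4, 119.3, 48.7] roll 112.7 rows 15.7
```

Call:
move_arm(deltas=[[0.4,[293,119,0],113],[0.4,[293,119,0],113],[0.4,[293,119,0],113],[0.4,[293,119,0],113],[0.4,[293,119,0],113],[0.4,[293,119,0],113],[0.4,[293,119,20],113],[0.4,[293,119,40],113],[0.4,[293,119,48],113],[0.4,[293,119,48],113]])

```text
time_s: 19.2
eef_pos: [621.4, -131.1, 223.6]
tool_rot: [-0.001, 0.997, 0.075, -0.003]
force: [-0.1, -0.2, -0.0]
opening: 36.9
```

```bash
python3 - <<'E'
from h import *
go(622,-134,200,-35)
E
```

```text
t 19.2 pos [ 621.4 -131.1  223.6] a 8.6 tilt 0.37 F [-0.1 -0.2 -0. ] op 36.9 j6 -0.4 
  shift [0.3, 3.0, 23.6] roll 43.6 rows 6.1
```

Call:
move_arm(deltas=[[0.4,[0,3,22],44],[0.4,[0,3,22],44],[0.4,[0,3,22],44],[0.4,[0,3,22],44],[0.4,[0,3,22],44],[0.4,[0,3,22],44],[0.4,[0,3,22],44],[0.4,[0,3,22],44]])

```text
time_s: 19.87
eef_pos: [621.5, -136.8, 206.0]
tool_rot: [0.0, 0.954, -0.301, -0.001]
force: [0.2, 0.2, -0.3]
opening: 37.3
```

```bash
python3 - <<'E'
from h import *
c=cap('wrist','w13.png')
fins(c,53,75,(580,670),(-180,-90))
go(622,-134,200,-35)
E
```

```text
px [258.4 198.4] n 392 mean [ 623.8 -132.7   57.9] rect 623.6 -133.1 27.8 11.9 yaw 55.4 zmax 59.8
t 19.92 pos [ 621.6 -136.8  206.3] a -35.0 tilt 0.07 F [ 0.1 -0.4  0.6] op 37.1 j6 0.35 
  shift [-1.2, -2.5, 6.3] roll 0.0 rows 0.2
```

View pics/w13.png

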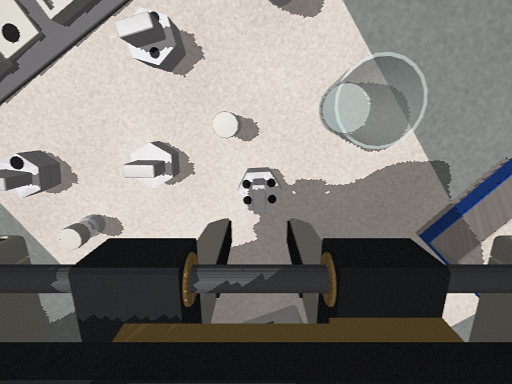

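```bash
python3 - <<'E'
from h import *
go(623.6,-133.1,115.5,-34.8)
E
```

```text
t 19.92 pos [ 621.6 -136.8  206.3] a -35.0 tilt 0.07 F [ 0.1 -0.4  0.6] op 37.1 j6 0.35 
  shift [-0.3, -4.2, 90.8] roll -0.2 rows 2.2
```

Call:
move_arm(deltas=[[0.4,[0,-4,35],0],[0.4,[0,-4,65],0],[0.4,[0,-4,84],0],[0.4,[0,-4,90],0],[0.4,[0,-4,90],0],[0.4,[0,-4,90],0]])

```text
time_s: 20.42
eef_pos: [624.3, -133.8, 118.1]
tool_rot: [-0.0, 0.953, -0.302, 0.0]
force: [-0.1, 0.2, 1.2]
opening: 37.1
```

```bash
python3 - <<'E'
from h import *
go(623.6,-133.1,115.5,-34.8)
E
```

```text
t 20.42 pos [ 624.3 -133.8  118.1] a -35.1 tilt 0.04 F [-0.1  0.2  1.2] op 37.1 j6 0.36 
  shift [-1.0, -0.1, 2.6] roll -0.3 rows 0.1
```

Call:
move_arm(deltas=[[0.4,[-1,0,2],0],[0,[-1,0,2],0],[0,[-1,0,2],0],[0,[-1,0,2],0],[0,[-1,0,2],0],[0,[-1,0,2],0]])

```text
time_s: 20.92
eef_pos: [623.3, -133.1, 115.6]
tool_rot: [0.0, 0.953, -0.302, 0.0]
force: [-0.2, 0.4, 2.0]
opening: 11.6
```

```bash
python3 - <<'E'
from h import *
go(600.5,312,260,-35)
E
```

```text
t 20.92 pos [ 623.3 -133.1  115.6] a -35.2 tilt 0.03 F [-0.2  0.4  2. ] op 11.6 j6 0.36 
  shift [-275.0, -350.7, -144.5] roll -0.2 rows 11.2
```

Call:
move_arm(deltas=[[0,[0,0,-20],0],[0,[0,0,-60],0],[0,[0,0,-100],0],[0,[-275,-351,-144],0],[0,[-275,-351,-144],0],[0,[-275,-351,-144],0],[0,[-275,-351,-144],0],[0,[-275,-351,-144],0],[0,[-275,-351,-144],0],[0,[-275,-351,-144],0]])

```text
time_s: 21.75
eef_pos: [607.9, 158.8, 244.2]
tool_rot: [-0.0, 0.953, -0.302, 0.0]
force: [0.8, 0.9, -1.1]
opening: 11.5
```

```bash
python3 - <<'E'
from h import *
go(600.5,312,220,-30)
E
```

```text
t 21.75 pos [607.9 158.8 244.2] a -35.2 tilt 0.01 F [ 0.8  0.9 -1.1] op 11.5 j6 0.83 
  shift [-94.4, -120.9, 24.2] roll -5.2 rows 3.7
```

Call:
move_arm(deltas=[[0,[-88,-113,24],0],[0,[-88,-113,24],0],[0,[-88,-113,24],0],[0,[-88,-113,24],0],[0,[-88,-113,24],0],[0,[-88,-113,24],0],[0,[-88,-113,24],0]])

```text
time_s: 22.33
eef_pos: [601.8, 299.4, 219.9]
tool_rot: [0.0, 0.953, -0.302, -0.0]
force: [-0.2, 0.6, -1.8]
opening: 11.4
```

```bash
python3 - <<'E'
from h import *
go(600.5,312,220,-35)
c=cap('wrist','w14.png');np.savez('pics/w14.npz',**c)
E
```

```text
t 22.33 pos [601.8 299.4 219.9] a -35.2 tilt 0.02 F [-0.2  0.6 -1.8] op 11.4 j6 1.04 
  shift [-8.3, -9.5, -0.1] roll -0.2 rows 0.3
```

View pics/w14.png

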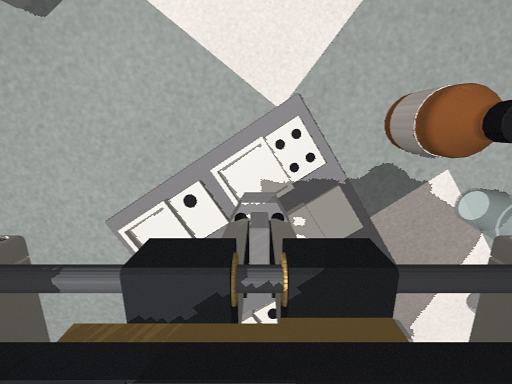

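```bash
python3 - <<'E'
from h import *
c=dict(np.load('pics/w14.npz'))
a=cv2.resize(c['image'][110:240,190:330],(0,0),fx=5,fy=5,interpolation=cv2.INTER_CUBIC);cv2.imwrite('pics/w14z.png',a[:,:,::-1])
P=cloud(c)
m=(P[...,2]>16)&(P[...,2]<24)&(P[...,0]>540)&(P[...,0]<680)&(P[...,1]>270)&(P[...,1]<380)
print(cv2.minAreaRect(P[m][:,:2].astype(np.float32)), m.sum(), P[m].min(0),P[m].max(0))
for p in [(211,170),(263,136),(297,182),(254,176)]: print(w(c,*p,20).round(1))
E
```

```text
((602.2951049804688, 313.2171325683594), (66.55718231201172, 66.24050903320312), 87.65142059326172) 844 [568.65169945 279.17852735  16.12964696] [636.70495961 347.61731091  22.23227533]
[572.1 346.6  20. ]
[638.4 343.8  20. ]
[640.7 282.2  20. ]
[606.2 314.6  20. ]
```

View pics/w14z.png

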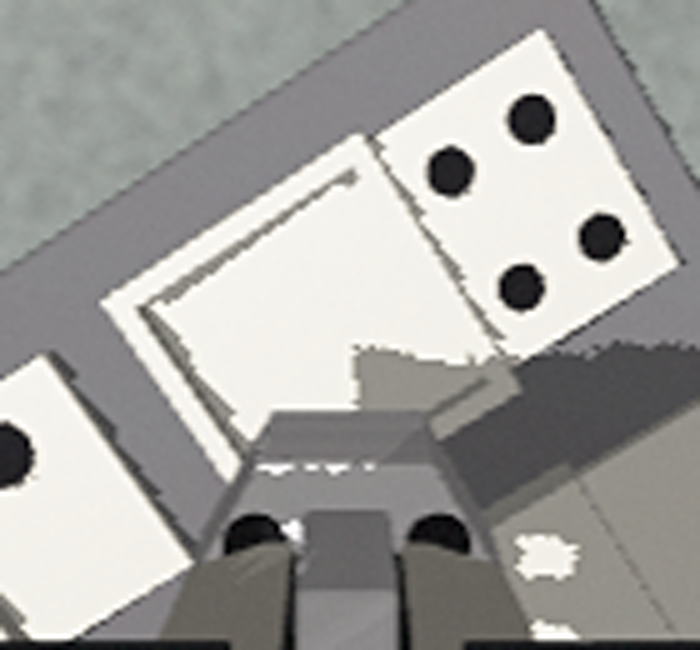

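```bash
python3 - <<'E'
from h import *
go(602.2,313.2,126.5,-33)
E
```

```text
t 22.38 pos [601.9 299.  220.1] a -35.2 tilt 0.01 F [ 0.6 -0.3 -0.6] op 11.6 j6 1.04 
  shift [-8.0, -11.7, 93.6] roll -2.2 rows 2.3
```

Call:
move_arm(deltas=[[0,[-8,-12,0],0],[0,[-8,-12,30],0],[0,[-8,-12,60],0],[0,[-8,-12,80],0],[0,[-8,-12,90],0],[0,[-8,-12,92],0],[0,[-8,-12,92],0]])

```text
time_s: 22.97
eef_pos: [602.4, 314.1, 128.1]
tool_rot: [-0.0, 0.953, -0.303, 0.0]
force: [-0.5, -0.6, -1.4]
opening: 11.9
```

```bash
python3 - <<'E'
from h import *
go(602.2,313.2,125.6,-33)
E
```

```text
t 22.97 pos [602.4 314.1 128.1] a -35.2 tilt 0.0 F [-0.5 -0.6 -1.4] op 11.9 j6 1.06 
  shift [0.3, 0.8, 2.5] roll -2.2 rows 0.3
```

Lower to contact, release, lift.

Call:
move_arm(deltas=[[0,[0,0,2],0],[0,[0,0,3],0],[0,[0,0,3],0],[0.4,[0,0,3],0],[0.4,[0,0,3],0],[0.4,[0,0,3],0],[0.4,[0,0,3],0],[0.4,[0,0,-30],0],[0.4,[0,0,-70],0],[0.4,[0,0,-100],0]])

```text
time_s: 23.8
eef_pos: [602.1, 314.3, 230.3]
tool_rot: [-0.0, 0.953, -0.302, 0.0]
force: [0.2, -1.0, 0.5]
opening: 37.3
```

```bash
python3 - <<'E'
from h import *
go(624.5,33.5,220,70)
c=cap('wrist','w15.png');np.savez('pics/w15.npz',**c)
fins(c,62,72,(560,640),(270,350));fins(c,34,42,(560,640),(270,350))
c=cap('top','t15.png');fins(c,46,78,(330,660),(-200,80))
E
```

```text
t 23.8 pos [602.1 314.3 230.3] a -35.2 tilt 0.04 F [ 0.2 -1.   0.5] op 37.3 j6 1.06 
  shift [180.1, 216.6, 10.3] roll -105.2 rows 14.7
px [259. 198.] n 372 mean [603.  315.1  68.7] rect 602.6 314.4 27.6 11.7 yaw 54.7 zmax 70.7
px [258.9 189.1] n 821 mean [603.7 316.3  39.2] rect 602.6 314.3 45.3 39.9 yaw -34.9 zmax 41.7
px [235.4 155.5] n 39 mean [624.3  33.4  63.2] rect 624.6 33.7 27.9 12.2 yaw -21.0 zmax 70.5
px [266.  153.5] n 24 mean [635.2 -63.8  48.8] rect 634.8 -64.6 18.9 18.2 yaw 11.3 zmax 53.3
px [261.7 179.9] n 36 mean [548.7 -51.2  54.3] rect 549.7 -51.5 28.4 11.6 yaw -34.4 zmax 63.2
px [239.6 214.9] n 37 mean [436.3  16.6  59.6] rect 436.8 16.2 26.6 11.3 yaw -44.5 zmax 65.4
px [265.7 212.3] n 6 mean [446.5 -65.   49.4] rect 445.9 -64.5 9.1 4.3 yaw -43.6 zmax 52.0
px [265.6 215.9] n 8 mean [435.4 -65.   48.2] rect 435.2 -65.8 17.1 6.3 yaw -66.8 zmax 50.1
px [228.9 242.9] n 36 mean [348.8  48.   60.6] rect 348.9 48.3 26.4 11.1 yaw 64.4 zmax 66.3
```

View pics/w15.png

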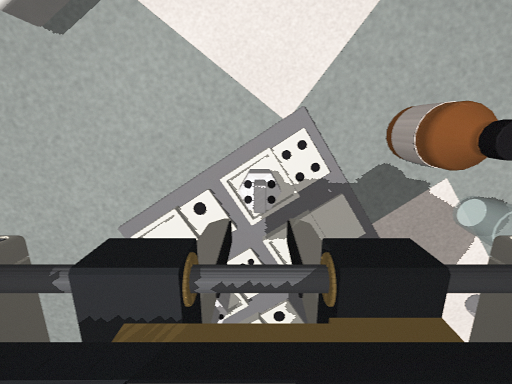

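```bash
python3 - <<'E'
from h import *
go(624.5,33.5,220,-110.5)
E
```

```text
t 23.9 pos [603.3 314.9 234.3] a -35.2 tilt 0.46 F [ 0.4 -0.3 -0.6] op 37.5 j6 1.06 
  shift [179.4, 217.8, 13.5] roll 75.3 rows 10.5
```

Call:
move_arm(deltas=[[0.4,[180,217,0],71],[0.4,[180,217,0],71],[0.4,[180,217,0],71],[0.4,[180,217,0],71],[0.4,[180,217,0],71],[0.4,[180,217,0],71],[0.4,[180,217,10],75],[0.4,[180,217,20],75],[0.4,[180,217,25],75],[0.4,[180,217,25],75]])

```text
time_s: 24.73
eef_pos: [623.7, 32.4, 200.7]
tool_rot: [-0.001, -0.593, 0.805, 0.001]
force: [0.1, 0.3, 1.3]
opening: 37.2
```

Call:
move_arm(deltas=[[0.4,[0,0,0],4],[0.4,[0,0,0],4]])

```text
time_s: 24.9
eef_pos: [624.0, 33.1, 202.1]
tool_rot: [-0.0, -0.566, 0.824, 0.0]
force: [-0.3, -0.2, -0.1]
opening: 37.1
```

```bash
python3 - <<'E'
from h import *
c=cap('wrist','w16.png')
fins(c,59,75,(580,670),(-10,80))
go(624.5,33.5,121.5,-110.5)
E
```

```text
px [256.7 203.5] n 428 mean [627.1  34.2  63.8] rect 626.4 34.7 27.9 11.4 yaw -20.8 zmax 66.4
t 24.95 pos [624.1  33.2 202.3] a -110.7 tilt 0.04 F [-0.7 -0.5 -0. ] op 36.9 j6 1.94 
  shift [-0.5, -0.4, 80.8] roll -0.2 rows 1.9
```

View pics/w16.png

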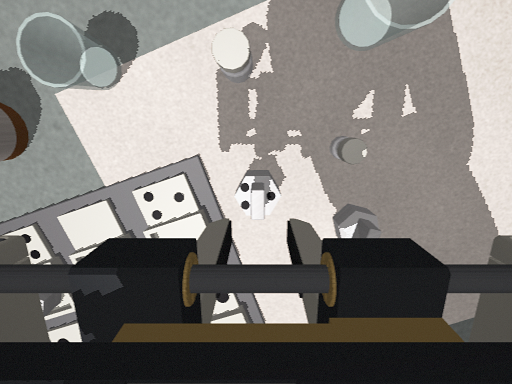

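Call:
move_arm(deltas=[[0.4,[-2,-1.5,30],0],[0.4,[-2,-1.5,60],0],[0.4,[-2,-1.5,76],0],[0.4,[-2,-1.5,81],0],[0.4,[-2,-1.5,81],0],[0,[-2,-1.5,81],0],[0,[-2,-1.5,81],0],[0,[-2,-1.5,81],0],[0,[-2,-1.5,81],0],[0,[-2,-1.5,81],0]])

```text
time_s: 25.78
eef_pos: [626.5, 34.6, 122.6]
tool_rot: [0.0, -0.568, 0.823, -0.0]
force: [0.1, -1.1, 2.6]
opening: 11.6
```

```bash
python3 - <<'E'
from h import *
go(595,135,230,-110.5)
E
```

```text
t 25.78 pos [626.5  34.6 122.6] a -110.8 tilt 0.05 F [ 0.1 -1.1  2.6] op 11.6 j6 1.95 
  shift [-82.8, 65.0, -107.4] roll -0.3 rows 3.6
```

Call:
move_arm(deltas=[[0,[0,0,-20],0],[0,[0,0,-60],0],[0,[-20,15,-100],0],[0,[-60,45,-107],0],[0,[-83,65,-107],0],[0,[-83,65,-107],0],[0,[-83,65,-107],0]])

```text
time_s: 26.37
eef_pos: [594.4, 137.0, 229.4]
tool_rot: [0.0, -0.569, 0.822, -0.0]
force: [-0.4, -0.2, -1.3]
opening: 11.7
```

```bash
cat >> h.py <<'E'
def tray(c,x,y):
    P=cloud(c); m=(P[...,2]>16)&(P[...,2]<24)&(abs(P[...,0]-x)<41)&(abs(P[...,1]-y)<41)
    print('tray',cv2.minAreaRect(P[m][:,:2].astype(np.float32)),m.sum())
E
python3 - <<'E'
from h import *
go(595,135,230,-110.5)
c=cap('wrist','w17.png'); tray(c,595,135)
E
```

```text
t 26.37 pos [594.4 137.  229.4] a -110.6 tilt 0.04 F [-0.4 -0.2 -1.3] op 11.7 j6 2.12 
  shift [1.6, -1.2, -0.6] roll -0.1 rows 0.1
tray ((595.105224609375, 133.85557556152344), (66.18877410888672, 66.568359375), 87.582275390625) 733
```

View pics/w17.png

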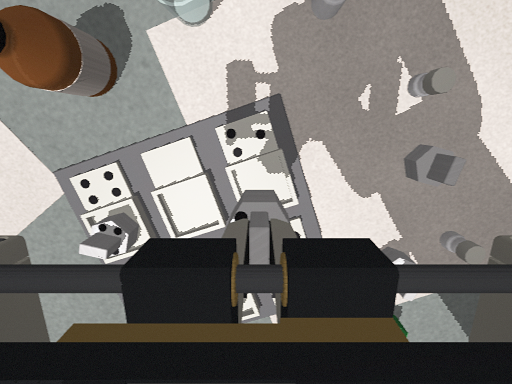

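Call:
move_arm(deltas=[[0,[2.5,-2,0],0],[0,[2.5,-2,30],0],[0,[2.5,-2,65],0],[0,[2.5,-2,85],0],[0,[2.5,-2,94],0],[0,[2.5,-2,95],0],[0,[2.5,-2,95],0]])

```text
time_s: 27.0
eef_pos: [596.4, 131.0, 133.9]
tool_rot: [-0.0, -0.567, 0.824, 0.0]
force: [0.6, -0.7, -1.1]
opening: 11.9
```

```bash
python3 - <<'E'
from h import *
go(595.1,133.9,132.6,-110.5)
E
```

```text
t 27.0 pos [596.4 131.  133.9] a -110.9 tilt 0.02 F [ 0.6 -0.7 -1.1] op 11.9 j6 2.11 
  shift [-2.3, 2.3, 1.3] roll -0.4 rows 0.1
```

Call:
move_arm(deltas=[[0,[-2,2,0],0],[0,[-2,2,1],0],[0,[-2,2,2],0],[0.4,[-2,2,2],0],[0.4,[-2,2,2],0],[0.4,[-2,2,2],0],[0.4,[-2,2,2],0],[0.4,[-2,2,-30],0],[0.4,[-2,2,-70],0],[0.4,[-2,2,-90],0]])

```text
time_s: 27.83
eef_pos: [595.3, 134.9, 228.0]
tool_rot: [0.001, -0.568, 0.823, -0.001]
force: [0.6, 0.6, -0.1]
opening: 37.4
```

```bash
python3 - <<'E'
from h import *
go(549.5,-51.2,210,-125)
c=cap('wrist','w18.png');np.savez('pics/w18.npz',**c)
fins(c,68,80,(550,640),(90,180));fins(c,40,48,(550,640),(90,180))
c=cap('top','t18.png');fins(c,46,78,(330,660),(-200,80))
E
```

```text
t 27.83 pos [595.3 134.9 228. ] a -110.8 tilt 0.18 F [ 0.6  0.6 -0.1] op 37.4 j6 2.11 
  shift [190.2, -23.2, 17.8] roll 14.2 rows 4.6
px [259.  202.3] n 392 mean [595.1 135.4  74.7] rect 594.4 135.7 28.1 11.3 yaw -20.6 zmax 76.7
px [259.  192.7] n 874 mean [596.4 134.9  45.1] rect 594.3 135.8 45.7 40.1 yaw 8.7 zmax 47.3
px [265.2 154. ] n 16 mean [633.5 -61.4  49.5] rect 633.9 -61.8 16.6 11.3 yaw -39.9 zmax 53.6
px [261.7 179.9] n 36 mean [548.5 -51.1  56. ] rect 549.2 -51.1 27.6 12.0 yaw -35.7 zmax 60.8
px [239.6 214.9] n 37 mean [436.3  16.6  59.4] rect 437.0 16.3 26.7 11.8 yaw -44.6 zmax 66.4
px [264.9 214. ] n 20 mean [441.1 -62.6  47.8] rect 439.8 -63.0 18.9 15.9 yaw -89.3 zmax 50.7
px [231.6 243.7] n 11 mean [346.6  39.6  59. ] rect 346.5 38.8 13.6 7.6 yaw 18.3 zmax 64.1
```

Call:
move_arm(deltas=[[0.4,[190,-23,0],14],[0.4,[190,-23,0],14],[0.4,[190,-23,0],14],[0.4,[190,-23,10],14],[0.4,[190,-23,25],14],[0.4,[190,-23,28],14],[0.4,[190,-23,28],14],[0.4,[190,-23,28],14]])

```text
time_s: 28.6
eef_pos: [548.9, -50.6, 195.5]
tool_rot: [-0.0, -0.463, 0.886, 0.0]
force: [1.0, 1.0, -0.3]
opening: 37.5
```

```bash
python3 - <<'E'
from h import *
c=cap('wrist','w19.png')
fins(c,51,65,(500,600),(-100,0))
go(549.5,-51.2,113.5,-125)
E
```

```text
px [258.2 202.8] n 415 mean [551.5 -51.4  55.8] rect 550.9 -51.2 27.4 11.5 yaw -34.9 zmax 57.7
t 28.65 pos [549.1 -50.3 196. ] a -124.8 tilt 0.01 F [0.9 0.2 0. ] op 37.2 j6 2.04 
  shift [0.6, -0.8, 82.5] roll 0.2 rows 2.0
```

View pics/w19.png

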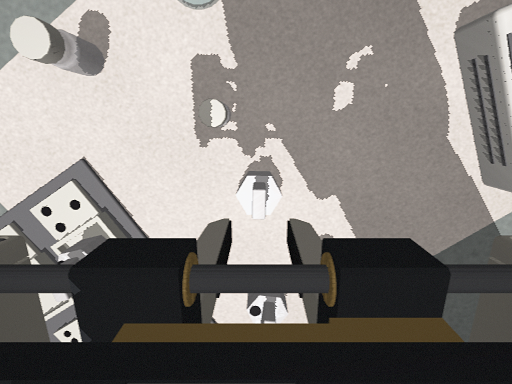

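Call:
move_arm(deltas=[[0.4,[-0.3,-2,30],0],[0.4,[-0.3,-2,60],0],[0.4,[-0.3,-2,77],0],[0.4,[-0.3,-2,82],0],[0.4,[-0.3,-2,82],0],[0,[-0.3,-2,82],0],[0,[-0.3,-2,82],0],[0,[-0.3,-2,82],0],[0,[-0.3,-2,82],0],[0,[-0.3,-2,82],0]])

```text
time_s: 29.48
eef_pos: [551.0, -51.9, 114.8]
tool_rot: [0.001, -0.463, 0.886, -0.0]
force: [-0.2, 1.1, 3.9]
opening: 11.5
```

```bash
python3 - <<'E'
from h import *
go(598,224,230,-125)
E
```

```text
t 29.48 pos [551.  -51.9 114.8] a -124.8 tilt 0.07 F [-0.2  1.1  3.9] op 11.5 j6 2.04 
  shift [-253.5, 118.8, -115.1] roll 0.2 rows 7.3
```

Call:
move_arm(deltas=[[0,[0,0,-20],0],[0,[0,0,-60],0],[0,[-20,10,-100],0],[0,[-253,119,-115],0],[0,[-253,119,-115],0],[0,[-253,119,-115],0],[0,[-253,119,-115],0],[0,[-253,119,-115],0],[0,[-253,119,-115],0],[0,[-253,119,-115],0]])

```text
time_s: 30.32
eef_pos: [597.5, 228.6, 229.2]
tool_rot: [0.0, -0.464, 0.886, 0.001]
force: [0.7, 0.1, -1.8]
opening: 11.5
```

Call:
move_arm(deltas=[[0,[0,0,0],0],[0,[0,0,0],0]])

```text
time_s: 30.48
eef_pos: [597.2, 223.9, 228.6]
tool_rot: [-0.0, -0.464, 0.886, -0.0]
force: [-0.1, 0.1, -0.9]
opening: 11.6
```

```bash
python3 - <<'E'
from h import *
go(598,224,230,-125)
c=cap('wrist','w20.png'); tray(c,598,224)
E
```

```text
t 30.48 pos [597.2 223.9 228.6] a -124.7 tilt 0.04 F [-0.1  0.1 -0.9] op 11.6 j6 2.5 
  shift [-0.5, -0.6, -1.4] roll 0.3 rows 0.0
tray ((598.9859619140625, 223.8040008544922), (66.37078857421875, 66.26801300048828), 87.67481994628906) 751
```

View pics/w20.png

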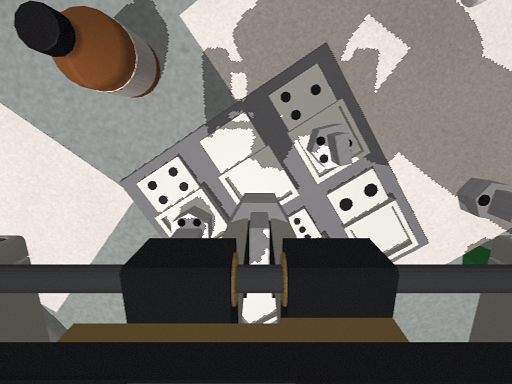

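Call:
move_arm(deltas=[[0,[-1,-1.5,30],0],[0,[-1,-1.5,65],0],[0,[-1,-1.5,90],0],[0,[-1,-1.5,100],0],[0,[-1,-1.5,102],0],[0,[-1,-1.5,102],0],[0,[-1,-1.5,102],0]])

```text
time_s: 31.12
eef_pos: [599.5, 222.9, 127.9]
tool_rot: [0.0, -0.463, 0.886, -0.0]
force: [0.5, 0.3, -0.8]
opening: 11.9
```

```bash
python3 - <<'E'
from h import *
go(599,223.8,124.8,-125)
E
```

```text
t 31.12 pos [599.5 222.9 127.9] a -124.9 tilt 0.05 F [ 0.5  0.3 -0.8] op 11.9 j6 2.5 
  shift [-0.4, 0.9, 3.1] roll 0.1 rows 0.1
```

Call:
move_arm(deltas=[[0,[0,0.5,2],0],[0,[0,0.5,3.5],0],[0,[0,0.5,3.5],0],[0.4,[0,0.5,3.5],0],[0.4,[0,0.5,3.5],0],[0.4,[0,0.5,3.5],0],[0.4,[0,0.5,3.5],0],[0.4,[0,0.5,-30],0],[0.4,[0,0.5,-70],0],[0.4,[0,0.5,-100],0]])

```text
time_s: 31.95
eef_pos: [598.8, 224.0, 229.3]
tool_rot: [0.0, -0.463, 0.886, -0.0]
force: [0.3, -1.0, 0.1]
opening: 36.8
```

```bash
python3 - <<'E'
from h import *
go(436.8,16.3,220,46)
c=cap('wrist','w21.png');np.savez('pics/w21.npz',**c)
fins(c,60,72,(550,640),(180,270));fins(c,33,41,(560,640),(180,270))
c=cap('top','t21.png');fins(c,46,78,(330,660),(-200,80))
E
```

```text
t 31.95 pos [598.8 224.  229.3] a -124.8 tilt 0.03 F [ 0.3 -1.   0.1] op 36.8 j6 2.5 
  shift [263.0, 14.4, 9.2] roll -170.8 rows 23.9
px [258.5 198.4] n 346 mean [599.3 224.5  66.7] rect 598.4 225.2 28.6 10.7 yaw -34.7 zmax 68.9
px [258.5 189.6] n 834 mean [600.3 223.9  36.9] rect 598.6 225.1 44.1 40.0 yaw 54.6 zmax 40.5
px [265.6 153.8] n 26 mean [634.4 -62.5  49. ] rect 635.2 -62.6 20.1 19.2 yaw 21.0 zmax 54.4
px [239.6 214.9] n 37 mean [436.3  16.6  58.9] rect 436.8 16.0 26.4 11.6 yaw -45.1 zmax 65.4
px [265.1 213. ] n 21 mean [444.3 -63.2  48. ] rect 444.1 -64.8 20.1 16.5 yaw 34.1 zmax 51.2
px [228.9 242.9] n 36 mean [348.8  48.1  59.8] rect 348.9 48.3 26.6 11.1 yaw 64.4 zmax 65.6
```

```bash
python3 - <<'E'
from h import *
go(436.8,16.3,200,-134.5)
E
```

```text
t 32.05 pos [600.  224.5 233. ] a -124.8 tilt 0.45 F [ 0.2  0.4 -0.3] op 36.9 j6 2.5 
  shift [264.3, 15.4, 31.3] roll 9.7 rows 6.4
```

Call:
move_arm(deltas=[[0.4,[264,15,0],10],[0.4,[264,15,0],10],[0.4,[264,15,0],10],[0.4,[264,15,0],10],[0.4,[264,15,0],10],[0.4,[264,15,20],10],[0.4,[264,15,33],10],[0.4,[264,15,33],10],[0.4,[264,15,33],10],[0.4,[264,15,33],10]])

```text
time_s: 32.88
eef_pos: [436.2, 16.1, 194.3]
tool_rot: [0.0, -0.384, 0.923, -0.0]
force: [-0.0, 1.0, 0.3]
opening: 37.2
```

```bash
python3 - <<'E'
from h import *
c=cap('wrist','w22.png')
fins(c,55,68,(390,490),(-30,60))
go(436.8,16.3,117.5,-134.5)
E
```

```text
px [257.8 206.4] n 440 mean [437.8  16.3  59.8] rect 437.3 16.9 27.8 11.9 yaw -41.9 zmax 61.9
t 32.93 pos [436.4  16.3 194.5] a -134.8 tilt 0.04 F [ 0.7 -0.3  0.1] op 37.4 j6 2.33 
  shift [-0.2, -0.3, 77.0] roll -0.3 rows 1.8
```

View pics/w22.png

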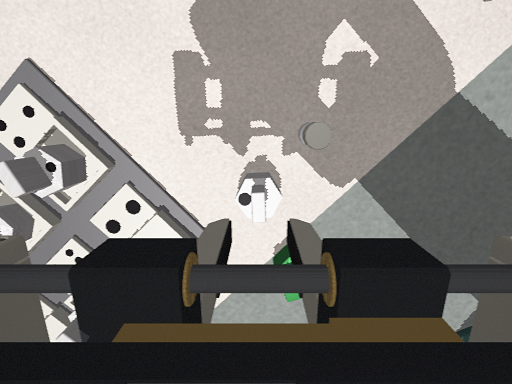

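Call:
move_arm(deltas=[[0.4,[-1,-0.5,30],-1.5],[0.4,[-1,-0.5,55],-1.5],[0.4,[-1,-0.5,72],-1.5],[0.4,[-1,-0.5,77],-1.5],[0.4,[-1,-0.5,77],-1.5],[0,[-1,-0.5,77],-1.5],[0,[-1,-0.5,77],-1.5],[0,[-1,-0.5,77],-1.5],[0,[-1,-0.5,77],-1.5],[0,[-1,-0.5,77],-1.5]])

```text
time_s: 33.77
eef_pos: [437.1, 16.2, 117.7]
tool_rot: [0.001, -0.396, 0.918, -0.0]
force: [-1.3, -0.1, 4.4]
opening: 12.1
```

```bash
python3 - <<'E'
from h import *
go(471.4,319,230,-105)
E
```

```text
t 33.77 pos [437.1  16.2 117.7] a -133.3 tilt 0.07 F [-1.3 -0.1  4.4] op 12.1 j6 2.31 
  shift [-244.0, 182.7, -112.3] roll -28.3 rows 7.8
```

Call:
move_arm(deltas=[[0,[0,0,-20],0],[0,[0,0,-60],0],[0,[0,0,-100],0],[0,[-244,183,-114],-28],[0,[-244,183,-114],-28],[0,[-244,183,-114],-28],[0,[-244,183,-114],-28],[0,[-244,183,-114],-28],[0,[-244,183,-114],-28],[0,[-244,183,-114],-28]])

```text
time_s: 34.6
eef_pos: [469.1, 307.9, 230.4]
tool_rot: [0.0, -0.607, 0.795, -0.0]
force: [1.3, -1.7, -1.7]
opening: 11.7
```

```bash
python3 - <<'E'
from h import *
go(471.4,319,230,-105)
E
```

```text
t 34.6 pos [469.1 307.9 230.4] a -105.3 tilt 0.02 F [ 1.3 -1.7 -1.7] op 11.7 j6 2.37 
  shift [-11.3, 0.7, 0.4] roll -0.3 rows 0.3
```

Call:
move_arm(deltas=[[0,[-11,0,0],0],[0,[-11,0,0],0],[0,[-11,0,0],0],[0,[-11,0,0],0]])

```text
time_s: 34.93
eef_pos: [472.3, 315.4, 230.1]
tool_rot: [-0.0, -0.606, 0.795, -0.0]
force: [-0.0, -0.3, -2.3]
opening: 11.7
```

```bash
python3 - <<'E'
from h import *
go(471.4,319,127.7,-105)
c=cap('wrist','w23.png'); tray(c,471.4,319)
E
```

```text
t 34.93 pos [472.3 315.4 230.1] a -105.3 tilt 0.03 F [-0.  -0.3 -2.3] op 11.7 j6 2.38 
  shift [-3.3, 1.8, 102.4] roll -0.3 rows 2.5
tray ((473.1602478027344, 319.2276916503906), (66.20915985107422, 65.87837982177734), 87.54839324951172) 736
```

View pics/w23.png

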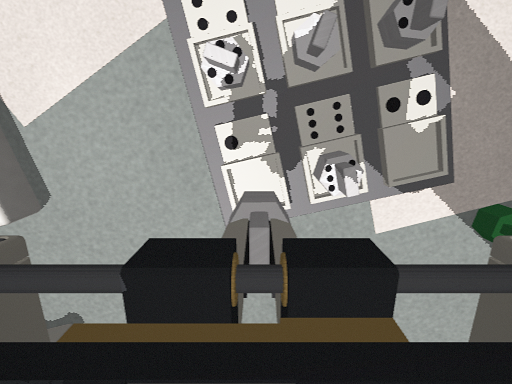

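Call:
move_arm(deltas=[[0,[-4,0,25],0],[0,[-4,0,60],0],[0,[-4,0,88],0],[0,[-4,0,98],0],[0,[-4,0,100],0],[0,[-4,0,100],0],[0,[-4,0,100],0]])

```text
time_s: 35.57
eef_pos: [473.9, 319.8, 131.4]
tool_rot: [0.001, -0.606, 0.795, -0.0]
force: [-0.3, 0.0, -1.9]
opening: 11.8
```

```bash
python3 - <<'E'
from h import *
go(473.2,319.2,127.7,-105)
E
```

```text
t 35.57 pos [473.9 319.8 131.4] a -105.4 tilt 0.07 F [-0.3  0.  -1.9] op 11.8 j6 2.39 
  shift [0.7, 0.5, 3.7] roll -0.4 rows 0.1
```

Call:
move_arm(deltas=[[0,[0.5,0.5,2],0],[0,[0.5,0.5,4],0],[0,[0.5,0.5,4],0],[0.4,[0.5,0.5,4],0],[0.4,[0.5,0.5,4],0],[0.4,[0.5,0.5,4],0],[0.4,[0.5,0.5,4],0],[0.4,[0.5,0.5,-30],0],[0.4,[0.5,0.5,-70],0],[0.4,[0.5,0.5,-110],0]])

```text
time_s: 36.4
eef_pos: [472.4, 319.5, 241.0]
tool_rot: [-0.001, -0.607, 0.795, 0.0]
force: [-0.2, 0.9, 0.9]
opening: 37.3
```

Call:
move_arm(deltas=[[0.4,[0,0,-20],0],[0.4,[0,0,-40],0],[0.4,[0,0,-60],0],[0.4,[0,0,-60],0],[0.4,[0,0,-60],0]])

```text
time_s: 36.82
eef_pos: [473.0, 319.9, 301.1]
tool_rot: [0.001, -0.607, 0.795, -0.0]
force: [-0.4, -0.2, -0.7]
opening: 36.9
```

```bash
python3 - <<'E'
from h import *
go()
c=cap('wrist','w24.png')
fins(c,62,80,(420,640),(90,360))
t=cap('top','t24.png');print('benchtop');fins(t,46,78,(330,660),(-200,80));print('ball');fins(t,115,150,(380,540),(-450,-350));print('two');fins(t,108,130,(440,530),(-350,-270));
a=cv2.resize(t['image'][85:325,110:400],(0,0),fx=2.5,fy=2.5,interpolation=cv2.INTER_CUBIC);cv2.imwrite('pics/t24z.png',a[:,:,::-1])
E
```

```text
t 36.82 pos [473.  319.9 301.1] a -105.3 tilt 0.09 F [-0.4 -0.2 -0.7] op 36.9 j6 2.39 
  shift [0.0, 0.0, 0.0] roll 0 rows 0.0
px [397.  30.] n 516 mean [593.9 138.2  72.7] rect 594.3 136.7 28.2 12.4 yaw -19.7 zmax 77.2
px [312.6  51.6] n 324 mean [598.1 226.1  66.8] rect 598.3 225.8 27.9 11.9 yaw -34.9 zmax 69.7
px [233.1  70.7] n 318 mean [602.1 314.6  68.7] rect 602.4 314.6 28.0 12.0 yaw 54.5 zmax 70.7
px [332.8 167.2] n 317 mean [469.9 231.4  74.9] rect 468.9 230.4 27.9 12.1 yaw -1.9 zmax 78.7
px [258.5 182.5] n 237 mean [474.1 320.6  70.6] rect 473.3 320.8 27.8 11.0 yaw -15.4 zmax 73.3
benchtop
px [264.6 152.6] n 10 mean [638.3 -59.3  48.6] rect 639.2 -58.8 15.6 9.3 yaw -32.7 zmax 53.8
px [267.4 155.6] n 8 mean [628.6 -68.3  48.4] rect 628.9 -68.7 17.9 4.6 yaw -44.8 zmax 50.6
px [265.  214.6] n 20 mean [439.5 -63.1  48.3] rect 439.7 -63.0 18.8 15.8 yaw -89.4 zmax 50.7
px [228.9 242.9] n 36 mean [348.8  48.1  59.1] rect 348.9 48.2 26.5 11.0 yaw 64.6 zmax 64.5
ball
px [380.4 195.2] n 60 mean [ 496.1 -405.5  129.4] rect 496.6 -406.9 23.8 22.7 yaw 27.0 zmax 137.3
two
px [347.9 199.2] n 40 mean [ 484.  -310.2  119. ] rect 484.4 -310.7 28.4 11.8 yaw -72.9 zmax 127.4
```

View pics/w24.png

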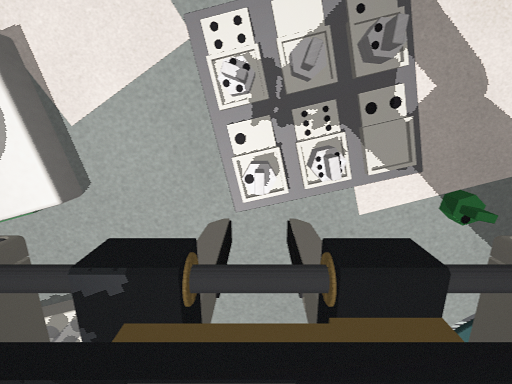

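View pics/t24z.png

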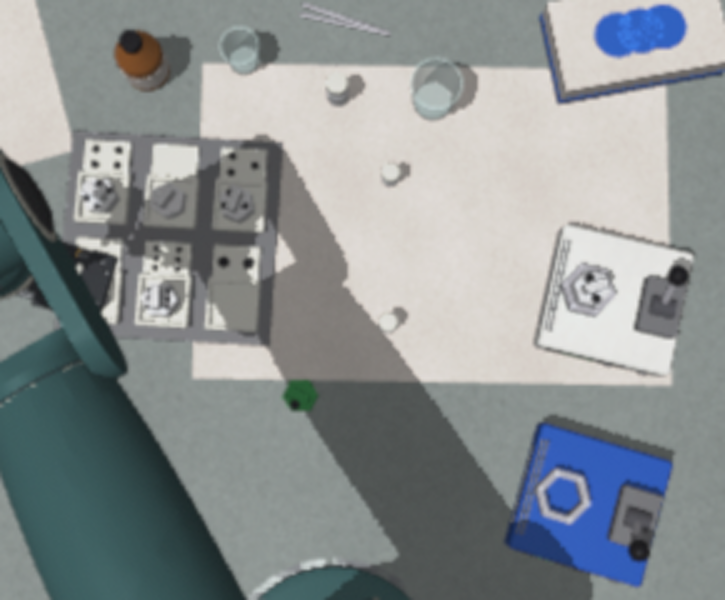

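```bash
python3 - <<'E'
from h import *
for f in ['top0','t1','t5','t12']:
    try: t=dict(np.load(f'pics/{f}.npz'))
    except Exception: continue
    print(f);fins(t,115,150,(380,540),(-450,-350))
t=cap('top');fins(t,115,150,(380,540),(-450,-350));print('blue');fins(t,115,150,(100,400),(-500,-250))
go(460,-250,300,17)
E
```

```text
top0
px [376.3 216.1] n 62 mean [ 433.4 -391.4  131.3] rect 433.8 -392.9 24.1 23.0 yaw -48.7 zmax 139.8
t1
px [376.3 216.1] n 62 mean [ 433.3 -391.2  131.9] rect 433.6 -391.5 24.7 22.5 yaw 10.4 zmax 140.0
t5
px [376.3 216.1] n 62 mean [ 433.4 -391.3  131.4] rect 433.3 -392.1 23.7 23.0 yaw -42.9 zmax 139.0
t12
px [380.4 195.1] n 59 mean [ 496.3 -405.5  129.7] rect 497.1 -406.0 24.7 20.9 yaw -5.6 zmax 139.8
blue
px [364.8 305.2] n 65 mean [ 174.4 -353.5  130.3] rect 174.1 -354.3 23.2 22.9 yaw -61.4 zmax 137.0
t 36.97 pos [472.6 319.7 298.9] a -105.3 tilt 0.1 F [-0.1 -1.  -0.4] op 37.4 j6 2.39 
  shift [552.8, -138.2, -0.6] roll -122.3 rows 17.1
```

Everything placed well, but the top camera puts the ball's travel at about 64.7 mm, against 67.8 expected. I'll check the lever up close with the wrist camera.

Call:
move_arm(deltas=[[0.4,[553,-138,0],-70],[0.4,[553,-138,0],-70],[0.4,[553,-138,0],-70],[0.4,[553,-138,0],-70],[0.4,[553,-138,0],-70],[0.4,[553,-138,0],-70],[0.4,[553,-138,0],-70],[0.4,[553,-138,0],-70],[0.4,[553,-138,0],-70],[0.4,[553,-138,0],-70]])

```text
time_s: 37.8
eef_pos: [464.9, -54.1, 299.4]
tool_rot: [0.0, 0.936, -0.351, -0.0]
force: [0.0, 0.4, 0.6]
opening: 37.2
```

```bash
python3 - <<'E'
from h import *
go(465,-400,270,77.6)
E
```

```text
t 37.8 pos [464.9 -54.1 299.4] a -41.1 tilt 0.06 F [0.  0.4 0.6] op 37.2 j6 0.55 
  shift [227.3, 260.7, 29.3] roll -118.7 rows 16.6
```

```bash
python3 - <<'E'
from h import *
go(505,-440,270,17)
E
```

```text
t 37.8 pos [464.9 -54.1 299.4] a -41.1 tilt 0.06 F [0.  0.4 0.6] op 37.2 j6 0.55 
  shift [283.8, 264.6, 29.3] roll -58.1 rows 9.3
```

Call:
move_arm(deltas=[[0.4,[284,265,0],-58],[0.4,[284,265,0],-58],[0.4,[284,265,0],-58],[0.4,[284,265,0],-58],[0.4,[284,265,0],-58],[0.4,[284,265,0],-58],[0.4,[284,265,0],-58],[0.4,[284,265,0],-58],[0.4,[284,265,20],-58],[0.4,[284,265,29],-58]])

```text
time_s: 38.63
eef_pos: [503.3, -442.0, 271.3]
tool_rot: [0.001, 0.989, 0.147, 0.0]
force: [1.5, 0.3, 0.2]
opening: 37.4
```

Call:
move_arm(deltas=[[0.4,[0,0,0],0],[0.4,[0,0,0],0]])

```text
time_s: 38.8
eef_pos: [502.9, -440.0, 268.1]
tool_rot: [-0.002, 0.99, 0.144, -0.001]
force: [-0.0, 0.7, 0.2]
opening: 37.2
```

```bash
python3 - <<'E'
from h import *
from scipy.optimize import least_squares
go()
c=cap('wrist','w25.png'); np.savez('pics/w25.npz',**c)
def ball(c,x,y):
    P=cloud(c); m=(P[...,2]>122)&(P[...,2]<145)&(abs(P[...,0]-x)<20)&(abs(P[...,1]-y)<20); q=P[m]
    f=lambda p:np.linalg.norm(q-p,axis=1)-13
    r=least_squares(f,[x,y,124],loss='soft_l1'); print(len(q),r.x.round(2),np.abs(r.fun).mean().round(2)); return r.x
b1=ball(c,496,-407); fins(c,84,95,(440,530),(-360,-260));fins(c,115,125,(440,530),(-360,-260))
w2=dict(np.load('pics/w2.npz')); b0=ball(w2,435,-392)
print(np.linalg.norm(b1-b0), b1-b0)
for b in (b0,b1):
    d=b-np.array([485.3,-310.8,0]); a=np.radians(-12.4); print('heater x,y',d[0]*np.cos(a)+d[1]*np.sin(a),-d[0]*np.sin(a)+d[1]*np.cos(a))
E
```

```text
t 38.8 pos [ 502.9 -440.   268.1] a 16.5 tilt 0.27 F [-0.   0.7  0.2] op 37.2 j6 -1.05 
  shift [0.0, 0.0, 0.0] roll 0 rows 0.0
685 [ 497.95 -407.54  121.42] 0.35
px [279.4  59. ] n 1250 mean [ 484.4 -313.4   90.1] rect 485.2 -311.3 44.8 40.3 yaw 15.3 zmax 94.7
px [283.5  47.8] n 627 mean [ 484.9 -311.4  119.7] rect 484.9 -311.1 28.9 12.1 yaw -71.7 zmax 122.1
973 [ 435.01 -393.54  123.31] 0.39
64.509070499014 [ 62.94188043 -14.00592748  -1.89046564]
heater x,y -31.351055285029634 -91.6052809848854
heater x,y 33.13010189422716 -91.76863680325543
```

View pics/w25.png

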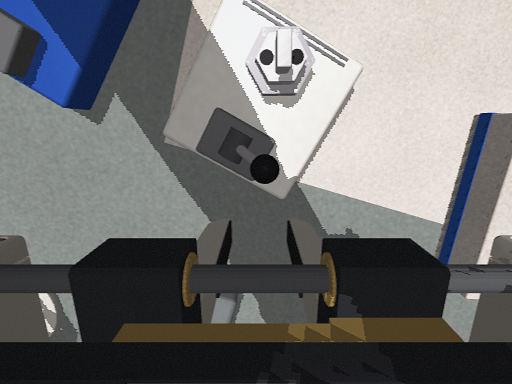

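The sphere fits settle it. The ball is now 1.9 mm lower than at the start and the chord is 64.5 mm, so the lever is at about 1.2 and it started near 0.06. In heater axes the ball is at x = +33.1, y = −91.8; fully on would be about +34. Handing in.

```bash
python3 - <<'E'
from h import *
go(); print(ctrl.job_done())
E
```

```text
t 38.85 pos [ 503.2 -439.   269.8] a 16.6 tilt 0.15 F [0.4 0.2 0. ] op 36.8 j6 -1.04 
  shift [0.0, 0.0, 0.0] roll 0 rows 0.0
the job is handed in; nothing more can be done
None
```

The changeover is finished and handed in at about 39 s of the 210 s allowed; the hand-in gives no verdict.

- **Heater:** I lifted out the six-bore block, then lowered the two-bore block into the well until it met the floor. Its fin top reads 119.7 mm, against 120 expected when fully home. Only then did I push the lever over to its end stop.
- **Other blocks:** All four optional blocks were there. They and the six-bore block are in their own labelled slots. Their fin tops read 66.7–76.5 mm, within about 1 mm of each block's height plus the slot floor at 10 mm. The two-bore slot is empty.
- **Not touched:** The green and blue look-alikes were left alone. The vials and beakers look to be standing where they were in the last top view. No block moved by itself in any of my looks.

**Lever:** One check disagreed at first. The ball had travelled about 64.5 mm, against 67.8 mm for a full swing. It now sits 1.9 mm lower than it started and about 33 mm to the on side of the well (34 mm expected). That fits a start slightly off the stop, near 0.06 rad, and an end fully on at 1.2 rad. The push also ended against a firm stop at 36 N.

**Slot height:** The slots stand on a mat about 6 mm thick, so the six-bore block met its slot floor early at about 46 N. I backed off, released it, and it measured flat.

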